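Top up a twin-lane spring-fed spice dispenser

ROBOT

A 6-joint arm with a two-finger parallel gripper is mounted at the origin on a cart in front of the work surface, level with it; the furniture and walls round the work are solid. World frame = base frame: x ahead of the robot, y to its left, z up, the work surface at z = 0. Lengths are in m, angles in rad, forces in N, time in s.
With the tool pointing down it reaches from about 0.3 to 0.775 m from the base axis. Payload 14.6 kg.
Tool frame: the origin (TCP) lies on the front face of the gripper's body, between the roots of the fingers; the fingertips stand 97 mm ahead of it and the grasp point (between the pads) lies 78 mm ahead of it; x points along the fingers, z is the direction in which the jaws open and shut, and the axes are right-handed (so a half turn about x gives the same grasp; the last joint's range is limited). The gripper opens to 94 mm and grips with 3 to 60 N. Pads are 16 mm wide; open, the fingers measure 119 mm over their backs; the gripper's body (75 mm by 177 mm) begins 78 mm behind the grasp point.
Start: joints at [1.199, 0.3, 1.521, -0, 1.321, -0.067], TCP at [0.165, 0.525, 0.303] pointing down, gripper open.
Joint ranges: [-3.03, 3.03], [-0.79, 2.21], [0.23, 2.52], [-1.04, 4.18], [0, 3.07], [-2.55, 2.55]. Speed limits (rad/s): [2.22, 2.22, 2.57, 3.14, 3.14, 3.14].

INTERFACE

Orientations are given as a rotation vector (axis times angle).
In Python, from cell import r, eyes, finish_job gives the robot as it stands.
- The arm moves only by the shell command python3 -m jog 'ROWS'. ROWS is JSON, a list of rows, each an object of numbers: "gripper": the opening, from 0 (shut) to 1 (fully open); "tx", "ty", "tz": the shift along the world's x, y, z in m; "ax", "ay", "az": the turn, a rotation vector about the world's x, y, z in rad. A call has 1 to 5 rows; each row shifts and turns the pose as measured when the row begins; what a row does not reach is not made up. A row lasts 1/10 s, in which the tool goes at most 50 mm and 8.59 degrees, less where a joint would pass 70% of its speed; a pose out of reach is approached as far as the arm can. A call with a gripper value outside its range is refused whole. The fingers move at their own pace and stop on an object; the grip force is fixed at half the most. Time passes only in rows, so rows that do not move let the fingers close. It gives the time, the measured TCP pose, the force and the opening at its end, in the units of the state.
- r.sense(): the state, without advancing time (a new reading comes with each control period).
- eyes.camera(name): name is "scene" or "top"; returns the picture (420x560x3 uint8, blue, green, red); there is no depth.
- eyes.camera_model(name): a dict with "camera_matrix" (3x3 intrinsics, pixels), "R" (3x3) and "t" (3): a world point X has camera coordinates R X + t. Camera axes: x right, y down, z forward; pixel columns grow to the right and rows downward; lengths in m; the calibration is good to about 2 mm. A picture is of the moment at which its call begins. camera_model takes no time and is no camera call.
- finish_job(): hands the job in, once; it reports no verdict.
The state is a dict: "t": time; "qpos": joint angles; "joint_vel": joint speeds; "joint_efforts": joint torques, N m; "eef_pos": TCP position; "tcp_rot": TCP orientation; "contact_force": force on the tool from outside, world axes, zero at the start; "moment": the same for the moment, N m; "opening": finger opening in m.
Only numpy, scipy, OpenCV 4.12 (cv2) and the standard library are available. Lean on these libraries where they do the work, as an engineer would, in place of code of your own. Each camera call takes 0.05 s, during which the arm holds its last target.

TASK

Top up the white twin-lane spice dispenser: each lane already holds one jar and has room for one more, so push one of the two loose spice jars into each lane, one after the other. Push each jar in upright at the lane's open mouth, against the spring and past the two orange lips until they have snapped back behind it and hold it, then let go of it. Press gently and stop once the lips have let it through: there is a hard stop close behind, and no jar may be pressed against the dispenser with more than 20 N; do not knock the dispenser with the gripper, and leave the steel cup, the salt shaker and the lemon where they are.

Things in the scene. Friction and masses are not known exactly. Their poses are not given: they have to be found in the camera images.
- dispenser: Twin-lane spring-fed jar dispenser, fixed, 176 mm wide, nothing but jars above 72 mm. Origin on the worktop, midway between the lanes (at y = +46 and -46 mm); x = loading direction, y across, z up. Four rails 8 mm high, x -70 to 149 mm, carry two white cassettes. Each cassette is clamped up to 20 mm nearer or farther along x, separately, which is NOT measured (feel it): L = that shift.
- left_mouth (a point): Point on the worktop mid lane, 68 mm before point left_lane, in front of the mouth: a jar lowered here touches nothing. Flared white guides (z 12 to 70 mm) from x = L-42 mm (about 60 mm apart) to L-16 mm (47 mm apart), then the lips, then walls 45 mm apart, 70 mm high. The rails leave 56 mm free between them; jars move on or just above the worktop itself, their caps clear of the walls.
- right_mouth (a point): The same for the right lane, before point right_lane.
- left_lane (a point): On the worktop, mid lane, x = 0 of the dispenser. Two orange lips, z 26 to 70 mm, tips 35 mm apart at x = L, sprung sideways (6 to 7 N each, 5 mm of give, slippery). A jar meets them with its centre near x = L-11 mm, is hardest to push near L-6; from L on they help, and from about L+6 mm they draw it to its seat at L+11 mm and hold it. Let go sooner it jams or is thrown out.
- right_lane (a point): The same for the right lane. In each lane a jar (not listed, part of the dispenser) stands at x = L+11 mm before an orange sprung plate; the new jar touches it at x = L-30 mm and pushes it back 41 mm with 1.5 to 2 N. With the lips 6 to 10 N are needed; as they let the jar through this falls to zero and below (they pull). Hard stop: new jar's centre at x = L+13.5 mm, 2.5 mm past its seat.
- jar_a: spice jar, upright cylinder 41 mm across (40 mm at its dark screw cap, z 84 to 105 mm) and 105 mm tall, closed, 0.08 to 0.15 kg, may be held by its cap; origin at the centre of its underside, z up its axis. Brownish label.
- jar_b: spice jar, upright cylinder 41 mm across (40 mm at its dark screw cap, z 84 to 105 mm) and 105 mm tall, closed, 0.08 to 0.15 kg, may be held by its cap; origin at the centre of its underside, z up its axis. Blue and white label.
- cup: bystander: small plain steel cup, 56 mm across, 64 mm tall; origin at the centre of its underside
- salt: bystander: salt shaker, 44 mm across, 90 mm tall; origin at the centre of its underside
- lemon: bystander: lemon, 72x55x56 mm; origin at its underside

How it is judged:
On the way:
1. one loose jar is held in a lane between lips and spring and let go, the other jar still outside (((contact force between jar_a and dispenser between 1.5 and 11 N and contact force between jar_a and the fingers below 0.1 N and angle between jar_a's own z axis and vertical below 0.12 rad and x of jar_a in the frame of dispenser between -0.012 and 0.036 m and height (world z) of jar_a below 0.006 m and linear speed of jar_a below 0.01 m/s and (y of jar_a in the frame of dispenser between 0.041 and 0.051 m or y of jar_a in the frame of dispenser between -0.051 and -0.041 m) and horizontal distance between jar_b and dispenser above 0.1 m) or (contact force between jar_b and dispenser between 1.5 and 11 N and contact force between jar_b and the fingers below 0.1 N and angle between jar_b's own z axis and vertical below 0.12 rad and x of jar_b in the frame of dispenser between -0.012 and 0.036 m and height (world z) of jar_b below 0.006 m and linear speed of jar_b below 0.01 m/s and (y of jar_b in the frame of dispenser between 0.041 and 0.051 m or y of jar_b in the frame of dispenser between -0.051 and -0.041 m) and horizontal distance between jar_a and dispenser above 0.1 m))), for 0.2 s.
At the end, for the whole second after the job is handed in: One loose jar in each lane, either way round: upright (0.12 rad), at rest, let go, within 5 mm of the lane's middle, under 6 mm above the worktop, held between lips and spring (contact forces on it add up to 1.5 to 11 N: outside the lips it has none, jammed between them over 12 N) (((contact force between jar_a and dispenser between 1.5 and 11 N and contact force between each of jar_a, jar_b and the fingers below 0.1 N and angle between each of jar_a, jar_b's own z axis and vertical below 0.12 rad and x of jar_a in the frame of dispenser between -0.012 and 0.036 m and height (world z) of each of jar_a, jar_b below 0.006 m and linear speed of each of jar_a, jar_b below 0.01 m/s and y of jar_a in the frame of dispenser between 0.041 and 0.051 m and contact force between jar_b and dispenser between 1.5 and 11 N and x of jar_b in the frame of dispenser between -0.012 and 0.036 m and y of jar_b in the frame of dispenser between -0.051 and -0.041 m) or (contact force between jar_a and dispenser between 1.5 and 11 N and contact force between each of jar_a, jar_b and the fingers below 0.1 N and angle between each of jar_a, jar_b's own z axis and vertical below 0.12 rad and x of jar_a in the frame of dispenser between -0.012 and 0.036 m and height (world z) of each of jar_a, jar_b below 0.006 m and linear speed of each of jar_a, jar_b below 0.01 m/s and y of jar_a in the frame of dispenser between -0.051 and -0.041 m and contact force between jar_b and dispenser between 1.5 and 11 N and x of jar_b in the frame of dispenser between -0.012 and 0.036 m and y of jar_b in the frame of dispenser between 0.041 and 0.051 m))); the robot touches nothing.
It fails at once if the jar with the brownish label is pressed against the dispenser with more than 20 N (contact force between jar_a and dispenser above 20 N).
It fails at once if the jar with the blue and white label is pressed against the dispenser with more than 20 N (contact force between jar_b and dispenser above 20 N).
It fails at once if the gripper or arm knocks or presses the dispenser with more than 15 N (contact force between any of the fingers, the arm and dispenser above 15 N).
It fails at once if the steel cup, the salt shaker or the lemon is moved by more than 30 mm (distance of any of cup, salt, lemon from where it was at the start of the episode above 0.03 m).
It also fails if it takes over 67 s, if anything falls off the work surface, if the arm or the gripper's body presses on something with over 40 N, if the wrist force passes 120 N, or if a joint passes its speed limit or range.

## Working session

There is one attempt and no reset: what is moved stays moved. The work goes in short steps, Python scripts to look and compute and a shell command to move; the robot and the scene stay as the last step left them, time stands still between calls to the robot, and variables do not carry over. Pictures are saved under pics/ and viewed, and the job is handed in when it is done.

```bash
ls; mkdir -p pics; python3 - <<'E'
from cell import r, eyes
import cv2
for n in ("scene","top"):
    im=eyes.camera(n); cv2.imwrite(f"pics/{n}0.png",im)
    m=eyes.camera_model(n); print(n,m)
print(r.sense())
E
```

```text
pics
scene {'camera_matrix': array([[393.74295951,   0.        , 273.63593913],
       [  0.        , 393.74295951, 213.22177164],
       [  0.        ,   0.        ,   1.        ]]), 'R': array([[-0.99978788,  0.02045748,  0.00238411],
       [ 0.01464305,  0.78744172, -0.61621515],
       [-0.01448356, -0.61604953, -0.78757425]]), 't': array([ 0.48636199, -0.02159074,  1.33889566])}
top {'camera_matrix': array([[415.24526968,   0.        , 276.37440921],
       [  0.        , 415.24526968, 211.92700984],
       [  0.        ,   0.        ,   1.        ]]), 'R': array([[ 0.1068752 , -0.9942617 , -0.00462289],
       [-0.97192387, -0.10349155, -0.21131372],
       [ 0.20962271,  0.0270773 , -0.97740736]]), 't': array([-0.00830489,  0.51847532,  1.04599961])}
{'t': 0.1, 'qpos': array([ 1.19939584e+00,  3.00397399e-01,  1.52149573e+00, -4.09664025e-05,
        1.32071503e+00, -6.66100272e-02]), 'joint_vel': array([ 6.30571753e-05, -1.66364235e-03, -3.79784211e-04,  2.13999740e-05,
        6.14923714e-04,  3.25866806e-03]), 'joint_efforts': array([ 1.80835697e-03, -5.32648551e+01, -3.53283763e+01,  7.09562330e-02,
        2.35064118e-02, -6.02958153e-05]), 'eef_pos': array([0.1650179 , 0.52452244, 0.30216282]), 'tcp_rot': array([-0.98241162,  1.33896367,  0.98145155]), 'contact_force': array([ 0.66440934,  0.34009302, -0.42042233]), 'moment': array([-0.00980227,  0.01215147, -0.00575887]), 'opening': 0.09423625284141954}
```

View pics/scene0.png

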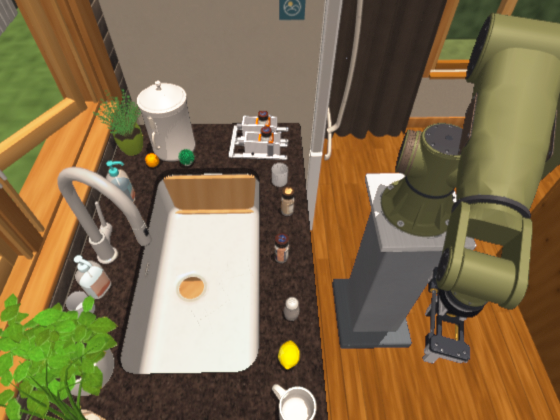

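View pics/top0.png

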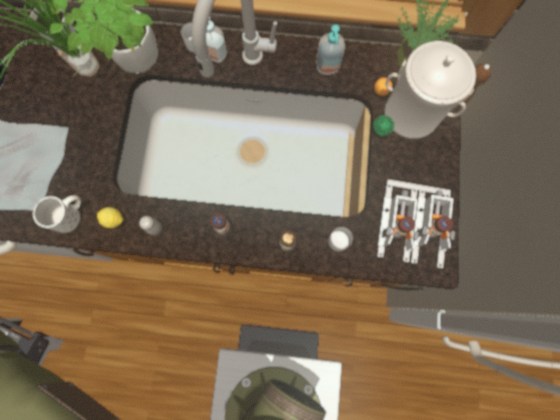

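```bash
python3 - <<'E'
import cv2
a=cv2.imread("pics/top0.png")
cv2.imwrite("pics/t_disp.png",cv2.resize(a[165:275,360:470],None,fx=5.4,fy=5.4,interpolation=cv2.INTER_CUBIC))
cv2.imwrite("pics/t_jars.png",cv2.resize(a[190:270,190:370],None,fx=4.4,fy=4.4,interpolation=cv2.INTER_CUBIC))
a=cv2.imread("pics/scene0.png")
cv2.imwrite("pics/s_disp.png",cv2.resize(a[100:190,215:305],None,fx=6,fy=6,interpolation=cv2.INTER_CUBIC))
cv2.imwrite("pics/s_jars.png",cv2.resize(a[155:275,225:345],None,fx=5,fy=5,interpolation=cv2.INTER_CUBIC))
E
```

```text
(no output)
```

View pics/t_disp.png

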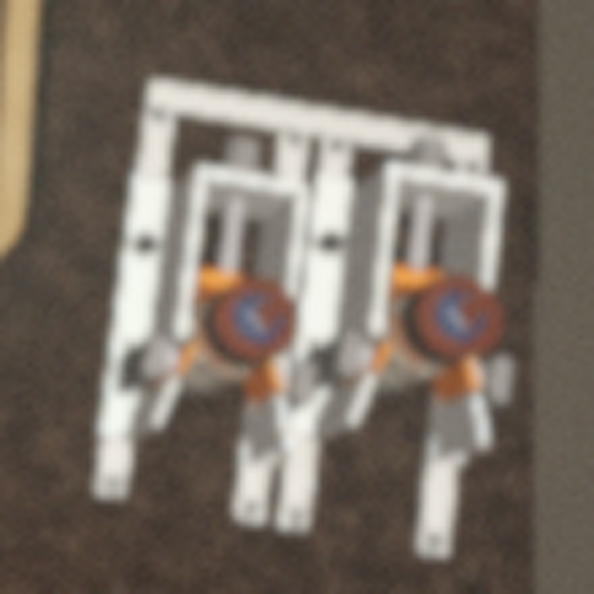

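View pics/t_jars.png

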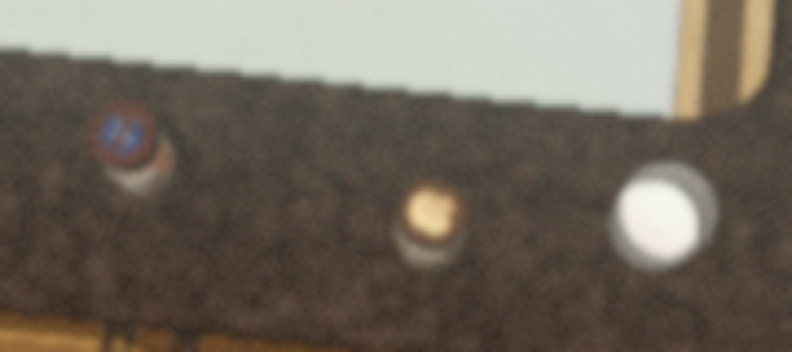

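View pics/s_disp.png

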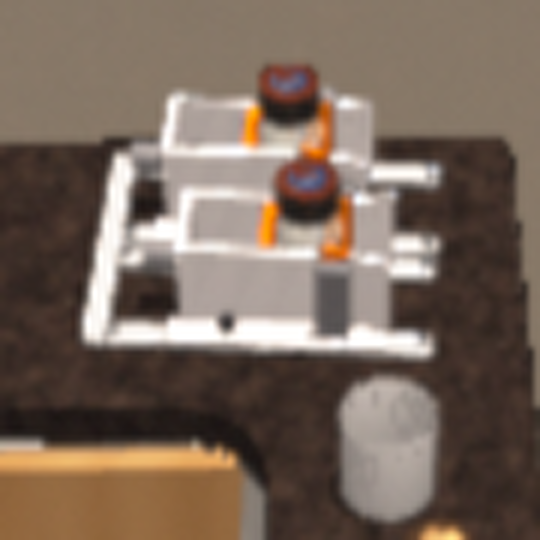

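View pics/s_jars.png

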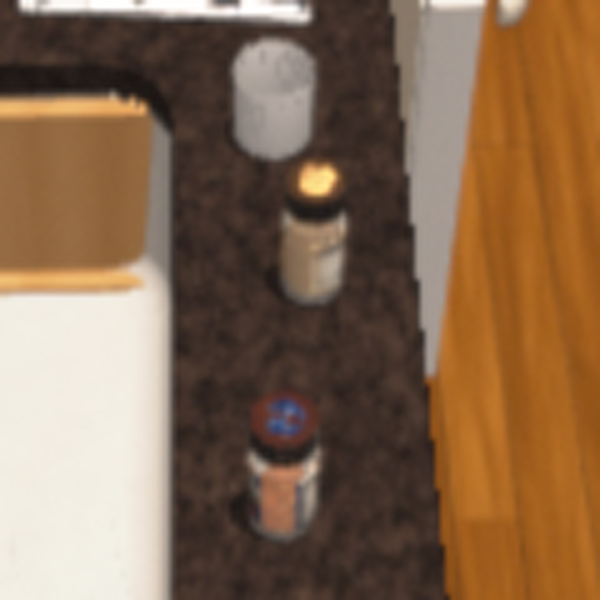

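```bash
python3 - <<'E'
import cv2
a=cv2.imread("pics/top0.png")
cv2.imwrite("pics/t_d2.png",cv2.resize(a[235:275,370:450],None,fx=10,fy=10,interpolation=cv2.INTER_CUBIC))
cv2.imwrite("pics/t_d3.png",cv2.resize(a[175:215,378:458],None,fx=10,fy=10,interpolation=cv2.INTER_CUBIC))
a=cv2.imread("pics/scene0.png")
cv2.imwrite("pics/s_d2.png",cv2.resize(a[120:165,225:295],None,fx=11,fy=11,interpolation=cv2.INTER_CUBIC))
E
```

```text
(no output)
```

View pics/t_d2.png

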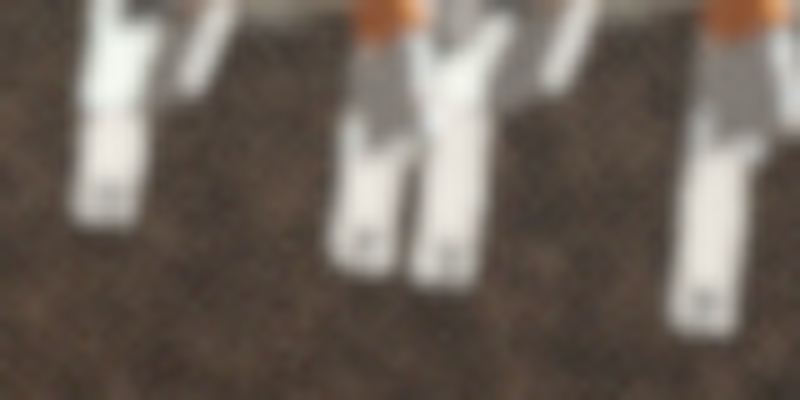

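View pics/t_d3.png

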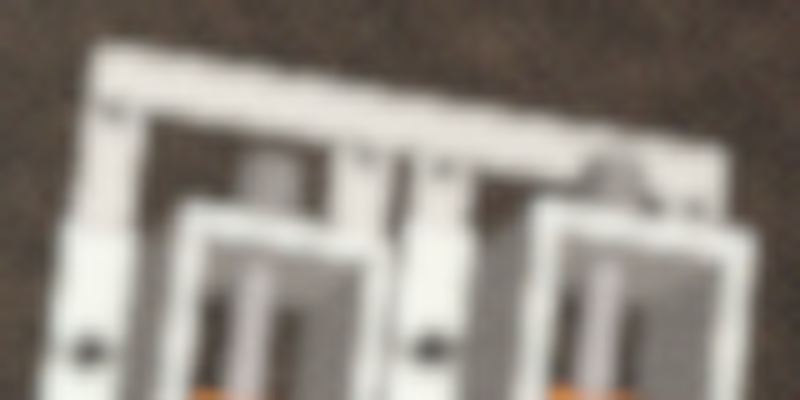

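View pics/s_d2.png

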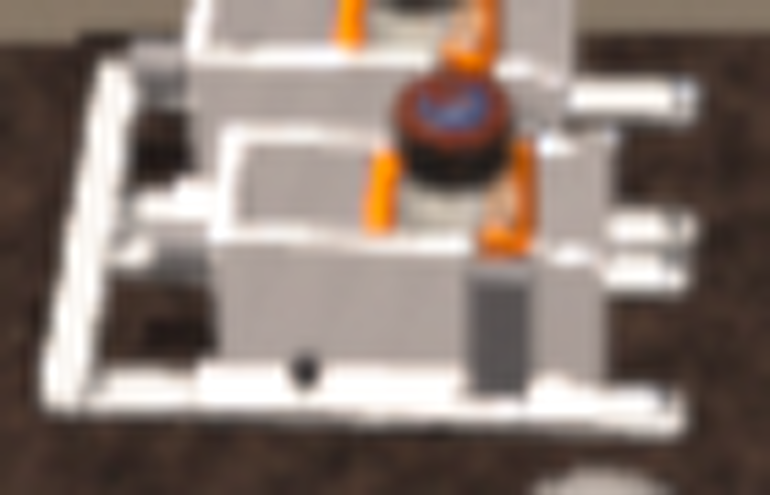

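```bash
cat > h.py <<'E'
import numpy as np
from scipy.optimize import least_squares
from cell import eyes
M={n:eyes.camera_model(n) for n in("scene","top")}
def proj(n,X):
    m=M[n]; c=m["R"]@np.asarray(X,float)+m["t"]; p=m["camera_matrix"]@c; return p[:2]/p[2]
def back(n,uv,z):
    m=M[n]; d=m["R"].T@np.linalg.inv(m["camera_matrix"])@np.array([*uv,1.]); o=-m["R"].T@m["t"]
    return o+d*(z-o[2])/d[2]
def cr(p,off,f): return (np.array(p)+.5)/f-.5+np.array(off)
E
python3 - <<'E'
from h import *
for k,v in M.items(): print(k,-v["R"].T@v["t"])
for nm,pt,ps in(("jarSwirl(a?)",cr((124,135),(190,190),4.4),cr((284,415),(225,155),5)),("jarGold",cr((432,211),(190,190),4.4),cr((319,180),(225,155),5))):
    print(nm,back("top",pt,.105),back("scene",ps,.105))
print("cup",back("top",cr((665,215),(190,190),4.4),.064),back("scene",cr((274,65),(225,155),5),.064))
print("lanejars",[(back("top",cr(p,(360,165),5.4),.105)) for p in((257,317),(460,317))],[back("scene",cr(p,(215,100),6),.105) for p in((307,178),(289,82))])
obs=[]
def T(p): return ("top",cr(p,(370,235),10))
for y,p in((.088,(70,222)),(.074,(135,230)),(.018,(328,268)),(.004,(393,275)),(-.004,(411,283)),(-.018,(475,290)),(-.074,(668,330)),(-.088,(737,335))): obs.append((T(p),(-.07,y,.008)))
for y,p in((.088,(92,42)),(-.088,(728,148))): obs.append((("top",cr(p,(378,175),10)),(.149,y,.008)))
S=lambda p:("scene",cr(p,(225,120),11))
obs+= [(S((685,430)),(-.07,.088,0)),(S((45,408)),(.149,.088,0)),(S((695,82)),(-.07,-.088,.008)),(S((690,290)),(-.07,.004,.0))]
def W(q,P):
    c,s=np.cos(q[2]),np.sin(q[2]); return np.array([q[0]+c*P[0]-s*P[1],q[1]+s*P[0]+c*P[1],P[2]])
for sel in(obs,obs[:8],obs[:10],obs[10:]):
    s=least_squares(lambda q:np.concatenate([proj(o[0],W(q,P))-o[1] for o,P in sel]),[.45,-.4,0],loss="soft_l1")
    print(s.x,np.degrees(s.x[2])); print(np.round(s.fun.reshape(-1,2),1).tolist())
    if sel is obs:
        q=s.x
        for n,P in(("Lm",(-.068,.046,0)),("Rm",(-.068,-.046,0)),("L",(0,.046,0)),("R",(0,-.046,0))): print(n,W(q,P))
E
```

```text
scene [0.50596695 0.83187776 1.04001566]
top [0.28554086 0.01707774 1.13189027]
jarSwirl(a?) [0.46868123 0.19005854 0.105     ] [0.46826716 0.18991776 0.105     ]
jarGold [0.44367852 0.01017388 0.105     ] [0.44030712 0.01069031 0.105     ]
cup [ 0.46220388 -0.12688256  0.064     ] [ 0.46396801 -0.13166488  0.064     ]
lanejars [array([ 0.51151591, -0.28428797,  0.105     ]), array([ 0.52150621, -0.37799305,  0.105     ])] [array([ 0.50941158, -0.28579209,  0.105     ]), array([ 0.51995112, -0.3777323 ,  0.105     ])]
[ 0.49646632 -0.32908175 -0.07004707] -4.013401202843677
[[0.8, -0.2], [-0.5, -0.1], [0.8, -0.2], [-0.5, -0.0], [0.7, -0.3], [-0.6, -0.1], [1.0, -0.4], [-0.7, 0.0], [0.4, 1.1], [-0.5, 1.1], [-0.2, 0.9], [-0.1, 0.8], [0.3, 0.3], [-0.0, -1.5]]
Lm [ 0.43185261 -0.27843525  0.        ]
Rm [ 0.42541355 -0.37020963  0.        ]
L [ 0.49968585 -0.28319455  0.        ]
R [ 0.49324679 -0.37496894  0.        ]
[ 0.49597023 -0.32879106 -0.06985928] -4.002641921694594
[[0.7, -0.0], [-0.7, 0.1], [0.7, -0.1], [-0.6, 0.1], [0.5, -0.1], [-0.7, 0.1], [0.8, -0.2], [-0.8, 0.2]]
[ 0.49646403 -0.32888581 -0.06933374] -3.9725304016812713
[[0.7, -0.2], [-0.6, -0.1], [0.8, -0.2], [-0.6, -0.0], [0.6, -0.3], [-0.6, -0.1], [0.9, -0.4], [-0.8, -0.0], [0.3, 1.1], [-0.6, 1.1]]
[ 0.4963367  -0.33123353 -0.07315738] -4.191609252177607
[[-0.2, 0.6], [-0.1, 0.3], [0.3, 0.0], [0.0, -1.9]]
```

```bash
python3 - <<'E'
from h import *
from scipy.spatial.transform import Rotation as R
for p in((200,124),(250,124),(297,125)): print(back("scene",p,0))
for p in((461,150),(459,240),(458,285)): print(back("top",p,0))
print(back("scene",(290,309),.09),back("top",(147,219),.09))
from cell import r
print(R.from_rotvec(r.sense()["tcp_rot"]).as_matrix())
E
```

```text
[ 0.77732295 -0.4486146   0.        ]
[ 0.57371084 -0.44504391  0.        ]
[ 0.38249991 -0.43541203  0.        ]
[ 0.76565045 -0.46000808  0.        ]
[ 0.50300437 -0.45812505  0.        ]
[ 0.38055145 -0.45724713  0.        ]
[0.45278598 0.40250877 0.09      ] [0.45547548 0.37348545 0.09      ]
[[-3.31563984e-04 -9.53912899e-01  3.00083439e-01]
 [-9.60677902e-04  3.00083621e-01  9.53912416e-01]
 [-9.99999484e-01  2.79994716e-05 -1.01589996e-03]]
```

```bash
python3 -m jog '[{"tx":0.023,"ty":-0.043,"az":0.047},{"tx":0.023,"ty":-0.043,"az":0.047},{"tx":0.023,"ty":-0.043,"az":0.047},{"tx":0.023,"ty":-0.043,"az":0.047},{"tx":0.023,"ty":-0.043,"az":0.047}]'
```

```text
invalid input at $[0]: expected keys gripper, tx, ty, tz, ax, ay, az
```

```bash
python3 -m jog '[{"gripper":1,"tx":0.023,"ty":-0.043,"tz":0,"ax":0,"ay":0,"az":0.047},{"gripper":1,"tx":0.023,"ty":-0.043,"tz":0,"ax":0,"ay":0,"az":0.047},{"gripper":1,"tx":0.023,"ty":-0.043,"tz":0,"ax":0,"ay":0,"az":0.047},{"gripper":1,"tx":0.023,"ty":-0.043,"tz":0,"ax":0,"ay":0,"az":0.047},{"gripper":1,"tx":0.023,"ty":-0.043,"tz":0,"ax":0,"ay":0,"az":0.047}]'
```

```text
t: 0.6
eef_pos: [0.2793, 0.3055, 0.2993]
tcp_rot: [-1.172, 1.239, 1.168]
contact_force: [1.3, 0.3, 1.4]
opening: 0.0942
```

```bash
python3 -m jog '[{"gripper":1,"tx":0.024,"ty":-0.043,"tz":0,"ax":0,"ay":0,"az":0},{"gripper":1,"tx":0.024,"ty":-0.043,"tz":0,"ax":0,"ay":0,"az":0},{"gripper":1,"tx":0.024,"ty":-0.043,"tz":0,"ax":0,"ay":0,"az":0},{"gripper":1,"tx":0.024,"ty":-0.043,"tz":0,"ax":0,"ay":0,"az":0},{"gripper":1,"tx":0.024,"ty":-0.043,"tz":0,"ax":0,"ay":0,"az":0}]'; python3 -m jog '[{"gripper":1,"tx":0.022,"ty":-0.04,"tz":0,"ax":0,"ay":0,"az":0},{"gripper":1,"tx":0.021,"ty":-0.04,"tz":0,"ax":0,"ay":0,"az":0},{"gripper":1,"tx":0,"ty":0,"tz":0,"ax":0,"ay":0,"az":0}]'
cat > st.py <<'E'
from cell import r
import numpy as np
from scipy.spatial.transform import Rotation as R
np.set_printoptions(precision=4,suppress=True)
s=r.sense(); m=R.from_rotvec(s["tcp_rot"]).as_matrix()
q=np.array([.49647,-.3291]); a=-.070; u=np.array([np.cos(a),np.sin(a)]); v=np.array([-u[1],u[0]])
d=s["eef_pos"][:2]-q
print("t",s["t"],"tcp",s["eef_pos"],"disp xy mm",d@u*1e3,d@v*1e3)
print("x",m[:,0],"jawang",np.degrees(np.arctan2(m[1,2],m[0,2])),"q",s["qpos"])
f=s["contact_force"]; print("F",f,"along",f[:2]@u,"across",f[:2]@v,"open",s["opening"])
E
python3 st.py
```

```text
t: 1.1
eef_pos: [0.3985, 0.0854, 0.2994]
tcp_rot: [-1.174, 1.236, 1.17]
contact_force: [0.8, 1.0, -0.4]
opening: 0.0942
t: 1.4
eef_pos: [0.4437, -0.0027, 0.2989]
tcp_rot: [-1.171, 1.239, 1.166]
contact_force: [-0.3, 0.6, 0.4]
opening: 0.0944
t 1.4 tcp [ 0.4437 -0.0027  0.2989] disp xy mm -75.48250321493698 321.942871205519
x [-0.0013 -0.0046 -1.    ] jawang 86.78917146837975 q [-0.0867  0.0645  1.8084 -0.0049  1.2696 -1.6   ]
F [-0.313   0.6036  0.3839] along -0.3544691423472057 across 0.5801864832841016 open 0.09437948483966041
```

```bash
python3 -m jog '[{"gripper":1,"tx":-0.002,"ty":0.013,"tz":-0.03,"ax":0,"ay":0,"az":-0.014},{"gripper":1,"tx":0,"ty":0,"tz":-0.04,"ax":0,"ay":0,"az":0},{"gripper":1,"tx":0,"ty":0,"tz":-0.035,"ax":0,"ay":0,"az":0},{"gripper":1,"tx":0,"ty":0,"tz":-0.005,"ax":0,"ay":0,"az":0}]'; python3 - <<'E'
from cell import eyes
import cv2
a=eyes.camera("scene")[150:270,220:340];b=eyes.camera("top")[185:285,230:350]
cv2.imwrite("pics/g1.png",cv2.hconcat([cv2.resize(a,(400,400),interpolation=2),cv2.resize(b,(400,400),interpolation=2)]))
E
python3 st.py
```

```text
t: 1.8
eef_pos: [0.4411, 0.0103, 0.1863]
tcp_rot: [-1.158, 1.246, 1.152]
contact_force: [0.0, 0.0, 0.5]
opening: 0.0938
t 1.9 tcp [0.4424 0.0101 0.1892] disp xy mm -77.62392159310545 334.6069570570805
x [ 0.0046 -0.0047 -1.    ] jawang 85.7558101487122 q [-0.0582  0.2     1.9361 -0.0052  1.0006 -1.5521]
F [0.471  0.6826 0.8511] along 0.42215143084637946 across 0.7138430315062539 open 0.09369367032212783
```

View pics/g1.png

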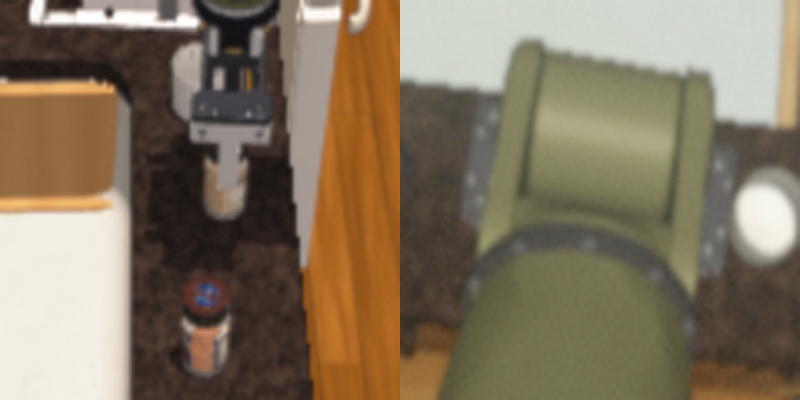

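```bash
python3 -m jog '[{"gripper":1,"tx":0,"ty":0,"tz":-0.006,"ax":0,"ay":0.003,"az":0},{"gripper":0,"tx":0,"ty":0,"tz":0,"ax":0,"ay":0,"az":0},{"gripper":0,"tx":0,"ty":0,"tz":0,"ax":0,"ay":0,"az":0},{"gripper":0,"tx":0,"ty":0,"tz":0,"ax":0,"ay":0,"az":0},{"gripper":0,"tx":0,"ty":0,"tz":0,"ax":0,"ay":0,"az":0}]';python3 -m jog '[{"gripper":0,"tx":0,"ty":0,"tz":0,"ax":0,"ay":0,"az":0},{"gripper":0,"tx":0,"ty":0,"tz":0,"ax":0,"ay":0,"az":0},{"gripper":0,"tx":0,"ty":0,"tz":0,"ax":0,"ay":0,"az":0},{"gripper":0,"tx":0,"ty":0,"tz":0,"ax":0,"ay":0,"az":0}]'; python3 st.py
```

```text
t: 2.4
eef_pos: [0.4444, 0.0104, 0.1881]
tcp_rot: [-1.163, 1.239, 1.146]
contact_force: [0.8, -0.1, -0.1]
opening: 0.0651
t: 2.8
eef_pos: [0.4445, 0.0104, 0.1886]
tcp_rot: [-1.163, 1.239, 1.145]
contact_force: [-0.2, 0.3, 0.4]
opening: 0.04
t 2.8 tcp [0.4445 0.0104 0.1886] disp xy mm -75.59772954419829 334.9998771636451
x [ 0.0103 -0.0051 -0.9999] jawang 85.7789205117062 q [-0.0573  0.2033  1.9338 -0.0054  0.9939 -1.5516]
F [-0.1563  0.2791  0.3796] along -0.17545144824128836 across 0.2674561571231887 open 0.03999147615580388
```

```bash
python3 -m jog '[{"gripper":0,"tx":0,"ty":0,"tz":0.03,"ax":0,"ay":0,"az":0},{"gripper":0,"tx":0,"ty":0,"tz":0.04,"ax":0,"ay":0,"az":0},{"gripper":0,"tx":-0.003,"ty":-0.02,"tz":0.03,"ax":0,"ay":0,"az":0},{"gripper":0,"tx":-0.003,"ty":-0.04,"tz":0,"ax":0,"ay":0,"az":0},{"gripper":0,"tx":-0.003,"ty":-0.04,"tz":0,"ax":0,"ay":0,"az":0}]';python3 -m jog '[{"gripper":0,"tx":-0.003,"ty":-0.04,"tz":0,"ax":0,"ay":0,"az":0},{"gripper":0,"tx":-0.003,"ty":-0.04,"tz":0,"ax":0,"ay":0,"az":0},{"gripper":0,"tx":-0.003,"ty":-0.04,"tz":0,"ax":0,"ay":0,"az":0},{"gripper":0,"tx":0,"ty":-0.03,"tz":0,"ax":0,"ay":0,"az":0},{"gripper":0,"tx":0,"ty":0,"tz":0,"ax":0,"ay":0,"az":0}]'; python3 st.py
```

```text
t: 3.3
eef_pos: [0.4341, -0.0893, 0.2918]
tcp_rot: [-1.167, 1.238, 1.151]
contact_force: [1.0, 0.1, -1.0]
opening: 0.0402
t: 3.8
eef_pos: [0.4227, -0.2487, 0.2919]
tcp_rot: [-1.165, 1.24, 1.149]
contact_force: [-0.1, 0.9, -2.1]
opening: 0.0397
t 3.8 tcp [ 0.4227 -0.2487  0.2919] disp xy mm -79.24057748662237 75.08927728888581
x [ 0.008  -0.006  -0.9999] jawang 85.97016823079208 q [-0.6063  0.1726  1.704  -0.0004  1.255  -2.1067]
F [-0.0874  0.868  -2.0658] along -0.1478931288948548 across 0.8597801748544996 open 0.03970310124136104
```

```bash
python3 -m jog '[{"gripper":0,"tx":0.006,"ty":-0.018,"tz":0,"ax":0,"ay":0,"az":0},{"gripper":0,"tx":0.005,"ty":-0.012,"tz":0,"ax":0,"ay":0,"az":0},{"gripper":0,"tx":0,"ty":0,"tz":-0.03,"ax":0,"ay":0,"az":0},{"gripper":0,"tx":0,"ty":0,"tz":0,"ax":0,"ay":0,"az":0}]'; python3 st.py;  python3 - <<'E'
from cell import eyes
import cv2
a=eyes.camera("scene")[80:200,205:325]
cv2.imwrite("pics/p1.png",cv2.resize(a,(600,600),interpolation=2))
E
```

```text
t: 4.2
eef_pos: [0.4341, -0.2792, 0.2608]
tcp_rot: [-1.163, 1.24, 1.149]
contact_force: [-0.5, 0.2, -1.1]
opening: 0.0399
t 4.2 tcp [ 0.4341 -0.2792  0.2608] disp xy mm -65.68759346896725 45.46616760794475
x [ 0.007  -0.0048 -1.    ] jawang 85.91013339521196 q [-0.6425  0.2608  1.6723  0.0004  1.1999 -2.1421]
F [-0.4652  0.246  -1.1163] along -0.48124842327950085 across 0.2129028597685948 open 0.039949977839494714
```

View pics/p1.png

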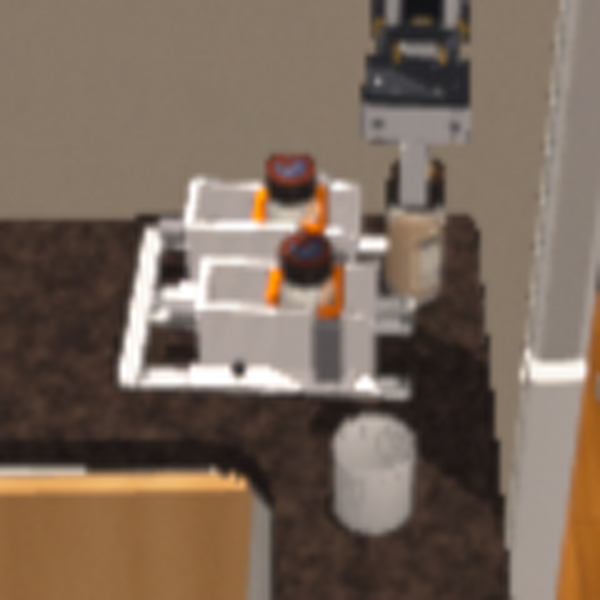

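```bash
python3 -m jog '[{"gripper":0,"tx":0,"ty":0,"tz":-0.03,"ax":0,"ay":0,"az":0},{"gripper":0,"tx":0,"ty":0,"tz":-0.025,"ax":0,"ay":0,"az":0},{"gripper":0,"tx":0,"ty":0,"tz":-0.01,"ax":0,"ay":0,"az":0},{"gripper":0,"tx":0,"ty":0,"tz":0,"ax":0,"ay":0,"az":0}]'; python3 st.py
```

```text
t: 4.65
eef_pos: [0.437, -0.2789, 0.2026]
tcp_rot: [-1.174, 1.237, 1.141]
contact_force: [0.5, -0.1, -1.2]
opening: 0.04
t 4.65 tcp [ 0.437  -0.2789  0.2026] disp xy mm -62.84077164235431 45.91185473241191
x [ 0.0159 -0.0111 -0.9998] jawang 86.0475322695668 q [-0.6389  0.3311  1.7287  0.0006  1.0623 -2.1411]
F [ 0.4758 -0.0856 -1.1852] along 0.4805780239297322 across -0.052138364642882115 open 0.04000824339074857
```

```bash
python3 -m jog '[{"gripper":0,"tx":-0.002,"ty":0,"tz":-0.006,"ax":0.006,"ay":0.006,"az":0},{"gripper":0,"tx":0,"ty":0,"tz":0,"ax":0,"ay":0,"az":0}]'; python3 st.py
```

```text
t: 4.85
eef_pos: [0.4356, -0.279, 0.1988]
tcp_rot: [-1.169, 1.236, 1.147]
contact_force: [-0.4, 0.1, -1.1]
opening: 0.0395
t 4.85 tcp [ 0.4356 -0.279   0.1988] disp xy mm -64.19032997128123 45.70510246334575
x [ 0.0117 -0.0063 -0.9999] jawang 86.0874263493309 q [-0.6411  0.3362  1.732   0.0022  1.0602 -2.1447]
F [-0.4227  0.0511 -1.0745] along -0.42520977778636687 across 0.021429526514036384 open 0.03950539221877851
```

```bash
python3 -m jog '[{"gripper":0,"tx":-0.001,"ty":0,"tz":-0.008,"ax":0.002,"ay":0.003,"az":0},{"gripper":0,"tx":0,"ty":0,"tz":0,"ax":0,"ay":0,"az":0},{"gripper":0,"tx":0,"ty":0,"tz":0,"ax":0,"ay":0,"az":0}]'; python3 st.py
```

```text
t: 5.15
eef_pos: [0.435, -0.2794, 0.1919]
tcp_rot: [-1.168, 1.237, 1.148]
contact_force: [-0.8, -0.1, -0.9]
opening: 0.0397
t 5.15 tcp [ 0.435  -0.2794  0.1919] disp xy mm -64.79296883297211 45.263133518657455
x [ 0.0106 -0.0058 -0.9999] jawang 86.08038819732913 q [-0.6424  0.3455  1.7377  0.002   1.0465 -2.1458]
F [-0.7745 -0.0966 -0.9048] along -0.7658640475011375 across -0.15057389772595775 open 0.039652064438231736
```

```bash
python3 -m jog '[{"gripper":0,"tx":-0.001,"ty":0,"tz":-0.004,"ax":0,"ay":0,"az":0},{"gripper":0,"tx":0,"ty":0,"tz":0,"ax":0,"ay":0,"az":0},{"gripper":0,"tx":0,"ty":0,"tz":0,"ax":0,"ay":0,"az":0}]'; python3 st.py
```

```text
t: 5.45
eef_pos: [0.4343, -0.2796, 0.1884]
tcp_rot: [-1.169, 1.236, 1.147]
contact_force: [-0.2, 0.2, -0.4]
opening: 0.0399
t 5.45 tcp [ 0.4343 -0.2796  0.1884] disp xy mm -65.52599758512189 45.04406060976249
x [ 0.0122 -0.0067 -0.9999] jawang 86.0753802957754 q [-0.6436  0.3486  1.7428  0.0023  1.0365 -2.1471]
F [-0.2426  0.1714 -0.393 ] along -0.2540300544027153 across 0.1540260350035059 open 0.03994470569330392
```

Touching down. Release, then rise.

```bash
python3 -m jog '[{"gripper":0.7,"tx":0,"ty":0,"tz":0,"ax":0,"ay":0,"az":0},{"gripper":0.7,"tx":0,"ty":0,"tz":0,"ax":0,"ay":0,"az":0},{"gripper":0.7,"tx":0,"ty":0,"tz":0,"ax":0,"ay":0,"az":0},{"gripper":0.7,"tx":0,"ty":0,"tz":0.015,"ax":0,"ay":0,"az":0},{"gripper":0.7,"tx":0,"ty":0,"tz":0.03,"ax":0.006,"ay":0.01,"az":0}]';python3 -m jog '[{"gripper":0,"tx":-0.02,"ty":0,"tz":0.01,"ax":0,"ay":0,"az":0},{"gripper":0,"tx":-0.04,"ty":0.003,"tz":0,"ax":0,"ay":0,"az":0},{"gripper":0,"tx":0,"ty":0,"tz":0,"ax":0,"ay":0,"az":0}]'; python3 st.py;  python3 - <<'E'
from cell import eyes
import cv2
a=eyes.camera("scene")[80:200,205:325];b=eyes.camera("top")[165:275,360:470]
cv2.imwrite("pics/p2.png",cv2.hconcat([cv2.resize(a,(400,400),interpolation=2),cv2.resize(b,(400,400),interpolation=2)]))
E
```

```text
t: 5.95
eef_pos: [0.4331, -0.2789, 0.2309]
tcp_rot: [-1.154, 1.241, 1.163]
contact_force: [0.8, -0.6, 0.0]
opening: 0.0658
t: 6.25
eef_pos: [0.3723, -0.2761, 0.2444]
tcp_rot: [-1.159, 1.24, 1.16]
contact_force: [0.3, 0.7, 0.6]
opening: 0.0454
t 6.25 tcp [ 0.3723 -0.2761  0.2444] disp xy mm -127.5563617676161 44.21352323226976
x [ 0.0002  0.0003 -1.    ] jawang 86.14339333478222 q [-0.7172  0.1684  1.8268  0.0004  1.1465 -2.2208]
F [0.3374 0.7027 0.6392] along 0.28747244151982954 across 0.7245563097966746 open 0.04540258761176556
```

View pics/p2.png

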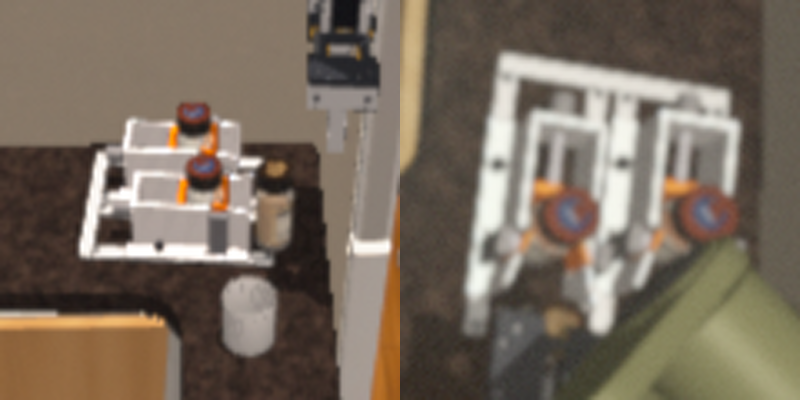

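```bash
python3 - <<'E'
from h import *
q=np.array([.49647,-.3291]); a=-.070; u=np.array([np.cos(a),np.sin(a)]); v=np.array([-u[1],u[0]])
for n,p in(("top",(404.4,252.8)),("scene",(287.4,130.3))):
    X=back(n,p,.105); print(X,(X[:2]-q)@u,(X[:2]-q)@v)
E
```

```text
[ 0.43645302 -0.28047395  0.105     ] -0.06327104488881716 0.04430921076786565
[ 0.43130846 -0.2786381   0.105     ] -0.06853141155265773 0.045780733366262816
```

```bash
python3 -m jog '[{"gripper":0,"tx":0,"ty":0.001,"tz":-0.03,"ax":0,"ay":0,"az":0},{"gripper":0,"tx":0,"ty":0,"tz":-0.03,"ax":0,"ay":0,"az":0},{"gripper":0,"tx":0,"ty":0,"tz":-0.03,"ax":0,"ay":0,"az":0},{"gripper":0,"tx":0,"ty":0,"tz":-0.015,"ax":0,"ay":0,"az":0},{"gripper":0,"tx":0,"ty":0,"tz":0,"ax":0,"ay":0,"az":0}]';python3 st.py
```

```text
t: 6.85
eef_pos: [0.3786, -0.2761, 0.1364]
tcp_rot: [-1.165, 1.238, 1.156]
contact_force: [0.1, 0.6, 0.2]
opening: 0.0008
t 6.85 tcp [ 0.3786 -0.2761  0.1364] disp xy mm -121.25899771135319 44.61386466058513
x [ 0.0048 -0.0027 -1.    ] jawang 86.24087315380808 q [-0.7087  0.3413  1.9031  0.0013  0.8918 -2.2147]
F [0.071  0.5549 0.2175] along 0.03205613358161113 across 0.5585418814321667 open 0.0008050049898750519
```

```bash
python3 -m jog '[{"gripper":0,"tx":0.01,"ty":-0.0005,"tz":0,"ax":0.002,"ay":0.004,"az":0},{"gripper":0,"tx":0.008,"ty":-0.0005,"tz":0,"ax":0,"ay":0,"az":0},{"gripper":0,"tx":0.006,"ty":-0.0004,"tz":0,"ax":0,"ay":0,"az":0},{"gripper":0,"tx":0.005,"ty":-0.0003,"tz":0,"ax":0,"ay":0,"az":0},{"gripper":0,"tx":0.005,"ty":-0.0003,"tz":0,"ax":0,"ay":0,"az":0}]';python3 st.py;python3 -m jog '[{"gripper":0,"tx":0.005,"ty":-0.0004,"tz":0,"ax":0,"ay":0,"az":0},{"gripper":0,"tx":0.005,"ty":-0.0004,"tz":0,"ax":0,"ay":0,"az":0},{"gripper":0,"tx":0.005,"ty":-0.0004,"tz":0,"ax":0,"ay":0,"az":0},{"gripper":0,"tx":0.005,"ty":-0.0003,"tz":0,"ax":0,"ay":0,"az":0}]';python3 st.py
```

```text
t: 7.35
eef_pos: [0.4175, -0.2789, 0.1392]
tcp_rot: [-1.165, 1.239, 1.158]
contact_force: [-2.2, -0.2, 1.7]
opening: 0.0007
t 7.35 tcp [ 0.4175 -0.2789  0.1392] disp xy mm -82.26926368587341 44.5412964404222
x [ 0.0029 -0.0028 -1.    ] jawang 86.28962408942425 q [-0.6618  0.3994  1.8094 -0.0005  0.9288 -2.1675]
F [-2.1765 -0.1747  1.7298] along -2.1589462799760586 across -0.3265280917255563 open 0.0007104305390373691
t: 7.75
eef_pos: [0.4392, -0.2805, 0.1395]
tcp_rot: [-1.165, 1.239, 1.158]
contact_force: [-1.1, 0.1, -0.5]
opening: 0.0006
t 7.75 tcp [ 0.4392 -0.2805  0.1395] disp xy mm -60.53486774956533 44.47525771202087
x [ 0.003  -0.0029 -1.    ] jawang 86.28636896250077 q [-0.6385  0.4344  1.7559 -0.0007  0.9472 -2.144 ]
F [-1.0867  0.1434 -0.5161] along -1.0941055520840868 across 0.06703870327408294 open 0.0006018569207813284
```

```bash
python3 - <<'E'
from cell import eyes
import cv2
a=eyes.camera("scene")[80:200,205:325]
cv2.imwrite("pics/p3.png",cv2.resize(a,(600,600),interpolation=2))
E
for i in 1; do python3 -m jog '[{"gripper":0,"tx":0.004,"ty":-0.0003,"tz":0,"ax":0,"ay":0,"az":0},{"gripper":0,"tx":0.004,"ty":-0.0003,"tz":0,"ax":0,"ay":0,"az":0}]';python3 st.py; done
```

```text
t: 8.0
eef_pos: [0.4479, -0.2811, 0.1393]
tcp_rot: [-1.164, 1.239, 1.158]
contact_force: [-3.7, 1.0, 0.6]
opening: 0.0008
t 8.0 tcp [ 0.4479 -0.2811  0.1393] disp xy mm -51.7713071345621 44.486320496186494
x [ 0.0024 -0.0026 -1.    ] jawang 86.29341668908641 q [-0.6294  0.4491  1.7336 -0.0009  0.9554 -2.135 ]
F [-3.6873  0.9943  0.5978] along -3.7478299648341515 across 0.7339461437729944 open 0.0007781139722587613
```

View pics/p3.png

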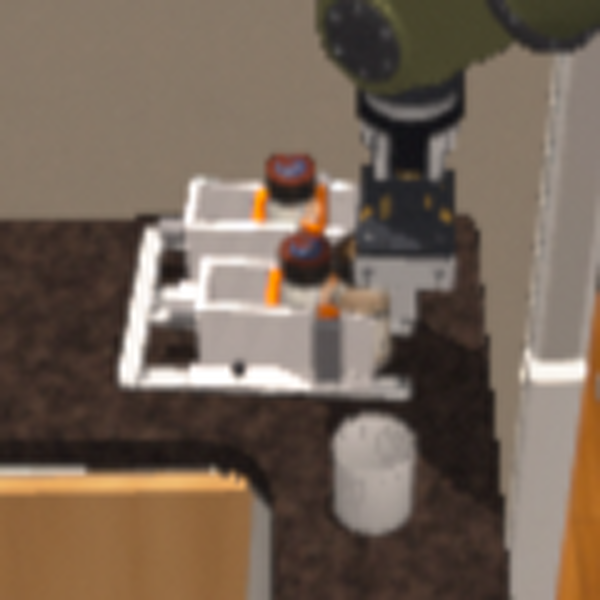

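```bash
python3 - <<'E'
from cell import eyes
import cv2
a=eyes.camera("scene");cv2.imwrite("pics/raw4.png",a)
cv2.imwrite("pics/p4.png",cv2.resize(a[115:165,245:305],None,fx=12,fy=12,interpolation=2))
E
```

```text
(no output)
```

View pics/p4.png

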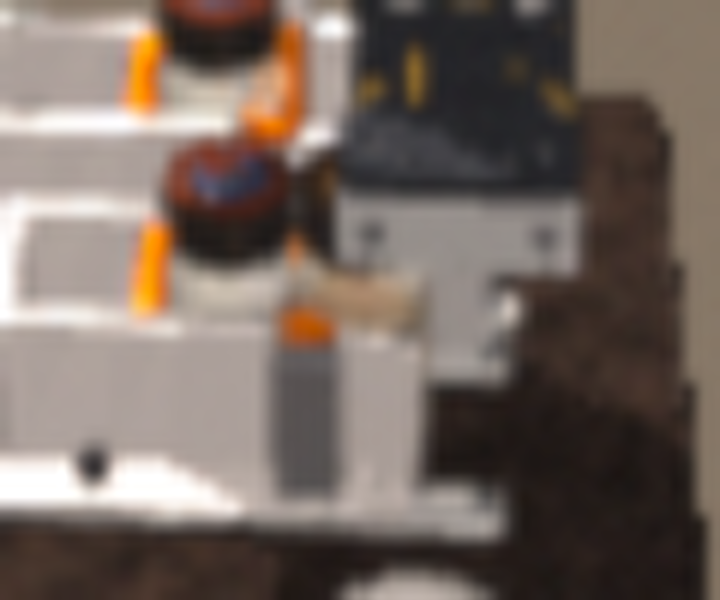

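```bash
python3 -m jog '[{"gripper":0,"tx":0.004,"ty":-0.0002,"tz":0,"ax":0,"ay":0,"az":0}]'|sed -n '4p';python3 st.py|grep -v x; python3 st.py|grep disp; python3 -m jog '[{"gripper":0,"tx":0.004,"ty":-0.0002,"tz":0,"ax":0,"ay":0,"az":0}]'|sed -n '4p';python3 st.py
```

```text
contact_force: [-1.7, 0.3, 0.2]
F [-1.6978  0.3066  0.2096] along -1.7150427535784345 across 0.1871014416252962 open 0.0004924162351062955
t 8.15 tcp [ 0.4523 -0.2813  0.1393] disp xy mm -47.391401102089894 44.576690882976905
contact_force: [-9.8, 4.9, 5.3]
t 8.25 tcp [ 0.4562 -0.2813  0.1392] disp xy mm -43.51241308294669 44.908798064659386
x [ 0.0007 -0.0015 -1.    ] jawang 86.2884477057085 q [-0.6206  0.4633  1.7123 -0.001   0.9646 -2.126 ]
F [-9.7606  4.8577  5.2931] along -10.076488228337375 across 4.163081856633243 open 0.0002577138206925463
```

```bash
python3 -m jog '[{"gripper":0,"tx":0,"ty":0.0,"tz":0,"ax":0,"ay":0,"az":0}]'|sed -n '4p';python3 st.py;python3 - <<'E'
from cell import eyes
import cv2
a=eyes.camera("scene");cv2.imwrite("pics/raw5.png",a)
b=eyes.camera("top");cv2.imwrite("pics/raw5t.png",b)
cv2.imwrite("pics/p5.png",cv2.hconcat([cv2.resize(a[115:165,245:295],(400,400),interpolation=2),cv2.resize(b[180:260,370:450],(400,400),interpolation=2)]))
E
```

```text
contact_force: [-1.7, 0.6, -0.5]
t 8.35 tcp [ 0.4565 -0.2811  0.1391] disp xy mm -43.196395436021305 45.04591079175604
x [ 0.0005 -0.0012 -1.    ] jawang 86.2970784032712 q [-0.6201  0.4639  1.7115 -0.0009  0.965  -2.1257]
F [-1.7179  0.6451 -0.4837] along -1.7587667473313902 across 0.5234057126177107 open 0.0002795394294438713
```

View pics/p5.png

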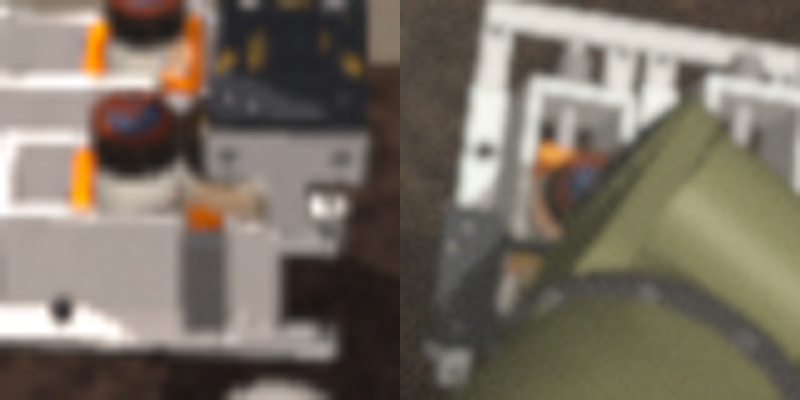

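```bash
for i in 1; do python3 -m jog '[{"gripper":0,"tx":0.002,"ty":0.0,"tz":0,"ax":0,"ay":0,"az":0}]'|sed -n '4p';python3 st.py|grep -v x; python3 -m jog '[{"gripper":0,"tx":0.002,"ty":-0.0001,"tz":0,"ax":0,"ay":0,"az":0}]'|sed -n '4p';python3 st.py; done
```

```text
contact_force: [-11.7, 5.1, 7.8]
F [-11.7296   5.1023   7.8038] along -12.057773397025738 across 4.269434783108567 open 0.0005227908756275725
contact_force: [-10.2, 5.9, 6.3]
t 8.65 tcp [ 0.4595 -0.2809  0.1391] disp xy mm -40.221155603512024 45.54547259598331
x [-0.0023  0.0003 -1.    ] jawang 86.29160484840048 q [-0.6163  0.4693  1.7029 -0.0013  0.9713 -2.1216]
F [-10.2186   5.8906   6.3491] along -10.605597543780796 across 5.161463755250526 open 0.0003382122451225413
```

```bash
python3 -m jog '[{"gripper":0,"tx":-0.005,"ty":0.0,"tz":0,"ax":0,"ay":0,"az":0},{"gripper":0,"tx":-0.005,"ty":0.0,"tz":0,"ax":0,"ay":0,"az":0},{"gripper":0,"tx":-0.002,"ty":0.0,"tz":0.003,"ax":0,"ay":0,"az":0},{"gripper":0,"tx":0,"ty":0.0,"tz":0.006,"ax":0,"ay":0,"az":0},{"gripper":0,"tx":0,"ty":0.0,"tz":0,"ax":0,"ay":0,"az":0}]';python3 st.py;python3 - <<'E'
from cell import eyes
import cv2
a=eyes.camera("scene");cv2.imwrite("pics/raw6.png",a)
b=eyes.camera("top");cv2.imwrite("pics/raw6t.png",b)
cv2.imwrite("pics/p6.png",cv2.resize(a[100:160,245:305],(600,600),interpolation=2))
E
```

```text
t: 9.15
eef_pos: [0.4467, -0.2811, 0.149]
tcp_rot: [-1.161, 1.241, 1.162]
contact_force: [-2.7, 1.3, 2.0]
opening: 0.0008
t 9.15 tcp [ 0.4467 -0.2811  0.149 ] disp xy mm -52.967594793027786 44.36145266204086
x [-0.0014 -0.0003 -1.    ] jawang 86.26732375227898 q [-0.6307  0.4336  1.7292 -0.0013  0.9797 -2.1357]
F [-2.6587  1.3094  1.9728] along -2.743738594005571 across 1.120198731242024 open 0.0007699333944006408
```

View pics/p6.png

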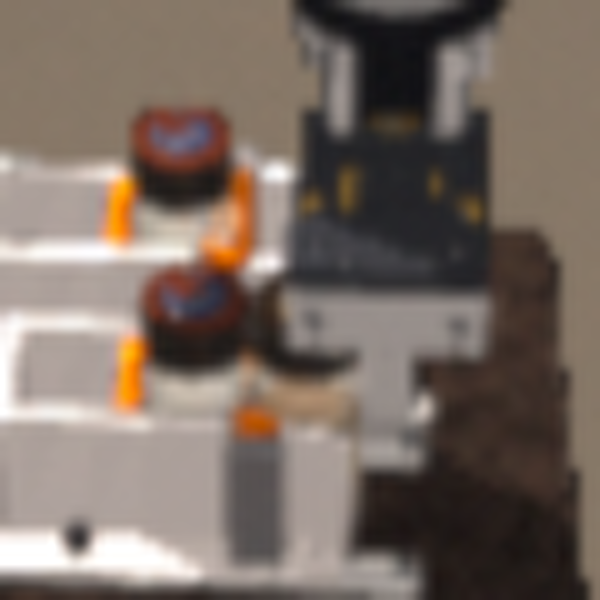

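```bash
python3 -m jog '[{"gripper":0,"tx":0.003,"ty":0.001,"tz":0,"ax":0,"ay":0,"az":0},{"gripper":0,"tx":0.003,"ty":-0.0002,"tz":0,"ax":0,"ay":0,"az":0}]'|sed -n '4p';python3 st.py|grep -v q; python3 -m jog '[{"gripper":0,"tx":0.002,"ty":-0.0002,"tz":0,"ax":0,"ay":0,"az":0}]'|sed -n '4p';python3 st.py
```

```text
contact_force: [-3.4, 0.3, 2.2]
t 9.45 tcp [ 0.4529 -0.2802  0.1485] disp xy mm -46.87231644707639 45.741078995571776
F [-3.4232  0.3274  2.1879] along -3.4377550587862613 across 0.08719920334930367 open 0.0002187866972863009
contact_force: [-5.0, 0.5, 4.1]
t 9.55 tcp [ 0.4552 -0.2804  0.1485] disp xy mm -44.58256177997521 45.726921196028144
x [-0.0022  0.     -1.    ] jawang 86.27144745145952 q [-0.6201  0.4475  1.7096 -0.0015  0.9862 -2.125 ]
F [-5.0086  0.4986  4.1465] along -5.031224686664221 across 0.14707937005111932 open 0.00044621069622998046
```

```bash
python3 -m jog '[{"gripper":0,"tx":-0.007,"ty":0,"tz":0,"ax":0,"ay":-0.04,"az":0},{"gripper":0,"tx":0,"ty":0,"tz":-0.002,"ax":0,"ay":0,"az":0}]'|sed -n '4p';python3 st.py|grep -v q; python3 -m jog '[{"gripper":0,"tx":0.002,"ty":-0.0002,"tz":0,"ax":0,"ay":0,"az":0}]'|sed -n '4p';python3 st.py
```

```text
contact_force: [-4.0, 1.2, 2.5]
t 9.75 tcp [ 0.449  -0.2803  0.1464] disp xy mm -50.813791390638826 45.32201054693477
F [-4.0264  1.1535  2.5373] along -4.097267058884856 across 0.8690784960771748 open 0.0003850312590853248
contact_force: [-1.9, 0.0, 0.9]
t 9.85 tcp [ 0.451  -0.2806  0.1463] disp xy mm -48.770748029718 45.23943186481917
x [ 0.0379 -0.0001 -0.9993] jawang 86.29652942363546 q [-0.6328  0.4334  1.7378  0.0277  0.9399 -2.1549]
F [-1.9465  0.0256  0.8507] along -1.9435424900045288 across -0.11061763527134741 open 0.00045335343471324477
```

```bash
python3 -m jog '[{"gripper":0,"tx":0.002,"ty":0.0003,"tz":0,"ax":0,"ay":0,"az":0}]'|sed -n '4p';python3 st.py|grep -v q; python3 -m jog '[{"gripper":0,"tx":0.002,"ty":0,"tz":0,"ax":0,"ay":0,"az":0}]'|sed -n '4p';python3 st.py|grep -v q;python3 -m jog '[{"gripper":0,"tx":0.001,"ty":0,"tz":0,"ax":0,"ay":0,"az":0}]'|sed -n '4p';python3 st.py
```

```text
contact_force: [-4.2, 0.3, 0.9]
t 9.95 tcp [ 0.4533 -0.2803  0.1462] disp xy mm -46.468774137567834 45.65661703688018
F [-4.1813  0.3127  0.8994] along -4.19296387838922 across 0.01952809275587417 open 0.0008321553554476884
contact_force: [-4.8, -1.2, 3.8]
t 10.05 tcp [ 0.4557 -0.2803  0.1462] disp xy mm -44.10677194031242 45.84243712327122
F [-4.8362 -1.194   3.8292] along -4.740858816999569 across -1.5293420259657229 open 0.00010863305825318034
contact_force: [-14.9, -0.2, 8.6]
t 10.15 tcp [ 0.4566 -0.2804  0.1462] disp xy mm -43.15694203952195 45.7880601431088
x [ 0.0345 -0.0001 -0.9994] jawang 86.32494654824626 q [-0.6256  0.4433  1.723   0.0248  0.9475 -2.1464]
F [-14.8814  -0.1742   8.6167] along -14.832743891889484 across -1.214643957314384 open 0.0001920738937264518
```

```bash
python3 - <<'E'
from cell import eyes
import cv2
a=eyes.camera("scene");cv2.imwrite("pics/raw7.png",a)
cv2.imwrite("pics/p7.png",cv2.resize(a[100:160,245:305],(600,600),interpolation=2))
E
python3 st.py
```

```text
t 10.2 tcp [ 0.4566 -0.2804  0.1462] disp xy mm -43.21866438538277 45.755945504887
x [ 0.0341  0.     -0.9994] jawang 86.32488975708375 q [-0.6257  0.4433  1.7229  0.0246  0.9479 -2.1464]
F [-9.5366 -1.1509  7.1769] along -9.432719361122428 across -1.8151306085732337 open 0.0006189070505533996
```

View pics/p7.png

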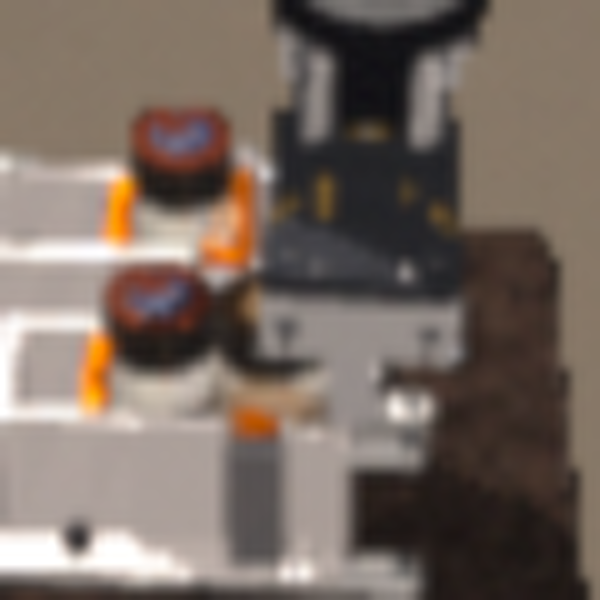

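```bash
python3 - <<'E'
from h import *
q=np.array([.49647,-.3291]); a=-.070; u=np.array([np.cos(a),np.sin(a)]); v=np.array([-u[1],u[0]])
for nm,p in(("p0",(cr((307,178),(215,100),6))),("p4",cr((226,178),(245,115),12)),("p6",cr((195,296),(245,100),10)),("p7",cr((159,294),(245,100),10)),("rightjar",cr((180,135),(245,100),10)),("right0",cr((289,82),(215,100),6))):
    X=back("scene",p,.105); print(nm,(X[:2]-q)@u*1e3,(X[:2]-q)@v*1e3)
E
```

```text
p0 9.8808030498701 44.107019304592136
p4 18.41777202107576 45.24480150297599
p6 16.05943416694818 43.878621768462835
p7 29.148132764174573 43.45944605910314
rightjar 27.656171001982496 -48.02158701662281
right0 26.825095117925237 -46.87086669525025
```

```bash
python3 - <<'E'
from h import *
for w in(0,.0125,.02,.03,.04):
    zs=np.linspace(.03,.16,500); 
    f=lambda x,row:zs[np.argmin([abs(proj("scene",(x,-.2804+w,z))[1]-row) for z in zs])]
    print(w,"block bottom p7",f(.46,136.0),"p6 tip",f(.447,146.8), "p7 tip",f(.46,146.8),"p1",)
# p1: tcp .4341,-.2792,.2608 ; block bottom row 80+142/5, tip row 80+207/5
    zs=zs+.11
    print("   p1 block",f(.434,80+142/5)-.2608,"tip",f(.434,80+207/5)-.2608)
E
```

```text
0 block bottom p7 0.07715430861723446 p6 tip 0.03 p7 tip 0.03 p1
   p1 block -0.06140120240480962 tip -0.11689218436873744
0.0125 block bottom p7 0.08809619238476954 p6 tip 0.03547094188376754 p7 tip 0.0357314629258517 p1
   p1 block -0.05202244488977953 tip -0.10699238476953904
0.02 block bottom p7 0.09460921843687374 p6 tip 0.04224448897795591 p7 tip 0.04250501002004008 p1
   p1 block -0.046290981963927835 tip -0.10100040080160319
0.03 block bottom p7 0.10320641282565131 p6 tip 0.05162324649298597 p7 tip 0.05162324649298597 p1
   p1 block -0.038735871743486944 tip -0.09292424849699396
0.04 block bottom p7 0.11180360721442886 p6 tip 0.06074148296593186 p7 tip 0.06074148296593186 p1
   p1 block -0.031180761523046052 tip -0.08484809619238476
```

```bash
python3 -m jog '[{"gripper":0,"tx":-0.006,"ty":0.0003,"tz":0,"ax":0,"ay":0,"az":0},{"gripper":0,"tx":-0.006,"ty":0,"tz":0.004,"ax":0,"ay":0,"az":0},{"gripper":0,"tx":-0.003,"ty":0,"tz":0.008,"ax":0,"ay":0.0,"az":0},{"gripper":0,"tx":0,"ty":0,"tz":0.0,"ax":0,"ay":0.0,"az":0}]'|sed -n '4p';python3 st.py
```

```text
contact_force: [-2.1, 0.1, 1.7]
t 10.6 tcp [ 0.4412 -0.28    0.159 ] disp xy mm -58.59153706332972 45.133529742966985
x [ 0.0338  0.0002 -0.9994] jawang 86.34305287109638 q [-0.6424  0.3987  1.7531  0.0248  0.963  -2.1632]
F [-2.0508  0.0599  1.6559] along -2.0499466559066946 across -0.08370113916978154 open 0.0001480850461940134
```

```bash
python3 -m jog '[{"gripper":0,"tx":0.003,"ty":0.0003,"tz":0,"ax":0,"ay":0,"az":0},{"gripper":0,"tx":0.003,"ty":-0.0002,"tz":0,"ax":0,"ay":0,"az":0}]'|sed -n '4p';python3 st.py|grep -v q; python3 -m jog '[{"gripper":0,"tx":0.003,"ty":0,"tz":0,"ax":0,"ay":0,"az":0}]'|sed -n '4p';python3 -m jog '[{"gripper":0,"tx":0.002,"ty":0,"tz":0,"ax":0,"ay":0,"az":0}]'|sed -n '4p'; python3 -m jog '[{"gripper":0,"tx":0.0015,"ty":0,"tz":0,"ax":0,"ay":0,"az":0}]'|sed -n '4p';python3 st.py
```

```text
contact_force: [-2.5, 0.3, -1.7]
t 10.8 tcp [ 0.4475 -0.28    0.1595] disp xy mm -52.32595668191555 45.59837315583751
F [-2.4567  0.3372 -1.6917] along -2.4743100253046415 across 0.1645241931541902 open 0.00038418001699164065
contact_force: [-1.7, -1.0, -0.9]
contact_force: [-3.0, 0.4, 1.8]
contact_force: [-4.0, -0.0, 2.3]
t 11.1 tcp [ 0.455  -0.2799  0.1593] disp xy mm -44.802542877507996 46.178682942781265
x [ 0.0342 -0.0002 -0.9994] jawang 86.34147809734199 q [-0.6265  0.4204  1.7201  0.0241  0.9734 -2.1467]
F [-3.9646 -0.0171  2.2986] along -3.9537128277045386 across -0.29435277220367706 open 0.00015051619993179807
```

```bash
python3 -m jog '[{"gripper":0,"tx":0.0015,"ty":-0.0002,"tz":0.0005,"ax":0,"ay":0,"az":0}]'|sed -n '4p';python3 st.py|grep -v q; python3 -m jog '[{"gripper":0,"tx":0.0015,"ty":-0.0002,"tz":0.0003,"ax":0,"ay":0,"az":0}]'|sed -n '4p';python3 st.py
```

```text
contact_force: [-6.5, -1.2, 0.4]
t 11.2 tcp [ 0.4566 -0.2801  0.1597] disp xy mm -43.23695630334289 46.11590865102945
F [-6.4624 -1.19    0.3865] along -6.36334672900526 across -1.63910455562834 open 0.0005937271087230779
contact_force: [-15.2, 0.6, 9.3]
t 11.3 tcp [ 0.4575 -0.2802  0.1597] disp xy mm -42.28273774319899 46.03038846806378
x [ 0.0312  0.0007 -0.9995] jawang 86.36075983262766 q [-0.6239  0.4251  1.7118  0.0226  0.9799 -2.1435]
F [-15.1724   0.6041   9.3198] along -15.177456602385284 across -0.45862632864421976 open 0.0003363154455826486
```

```bash
python3 -m jog '[{"gripper":0,"tx":-0.008,"ty":0.0005,"tz":0,"ax":0,"ay":0,"az":0},{"gripper":0,"tx":-0.018,"ty":0.001,"tz":0.0,"ax":0,"ay":-0.1,"az":0},{"gripper":0,"tx":-0.012,"ty":0.0008,"tz":0,"ax":0,"ay":-0.1,"az":0.0},{"gripper":0,"tx":-0.01,"ty":0.0008,"tz":-0.003,"ax":0,"ay":-0.1,"az":0.0},{"gripper":0,"tx":0,"ty":0,"tz":0,"ax":0,"ay":0,"az":0.0}]'|sed -n '4p';cat >> st.py <<'E'
tip=s["eef_pos"]+.097*m[:,0]; d=tip[:2]-q; print("TIP z %.4f disp x %.1f y %.1f  pitch %.3f"%(tip[2],d@u*1e3,d@v*1e3,np.arcsin(m[:2,0]@u)))
E
python3 st.py
```

```text
contact_force: [0.2, -1.0, 0.0]
t 11.8 tcp [ 0.4078 -0.2768  0.1565] disp xy mm -92.15225960430774 45.94918383548179
x [ 0.3357 -0.0035 -0.9419] jawang 86.49120139572761 q [-0.751   0.2809  1.9566  0.3684  0.6805 -2.5192]
F [ 0.1958 -0.9625  0.0279] along 0.2626631814482221 across -0.9464529021482452 open 0.0004397119186676271
TIP z 0.0652 disp x -59.6 y 47.9  pitch 0.342
```

```bash
python3 -m jog '[{"gripper":0,"tx":0,"ty":-0.002,"tz":-0.012,"ax":0,"ay":0,"az":0.0},{"gripper":0,"tx":0,"ty":0,"tz":-0.011,"ax":0,"ay":0,"az":0.0},{"gripper":0,"tx":0,"ty":0,"tz":0,"ax":0,"ay":0,"az":0.0}]'|sed -n '4p';python3 st.py;python3 - <<'E'
from cell import eyes
import cv2
a=eyes.camera("scene");cv2.imwrite("pics/raw8.png",a)
cv2.imwrite("pics/p8.png",cv2.resize(a[100:160,245:305],(600,600),interpolation=2))
E
```

```text
contact_force: [-0.3, 0.2, 0.2]
t 12.1 tcp [ 0.4089 -0.2796  0.1324] disp xy mm -90.77842967657914 43.30346523650968
x [ 0.3329 -0.0045 -0.943 ] jawang 86.49201406821408 q [-0.7526  0.3313  1.9612  0.3901  0.6305 -2.5509]
F [-0.3359  0.2153  0.1681] along -0.350141801612449 across 0.19127464874831562 open 0.00042825152295116733
TIP z 0.0410 disp x -58.5 y 45.1  pitch 0.339
```

View pics/p8.png

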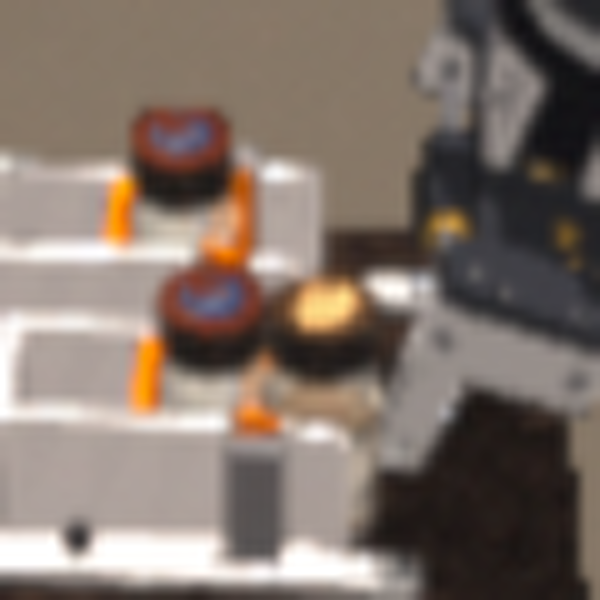

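```bash
python3 -m jog '[{"gripper":0,"tx":0.003,"ty":0.001,"tz":0,"ax":0,"ay":0,"az":-0.1}]'|sed -n '4p';python3 st.py
```

```text
contact_force: [-4.8, 1.1, 3.5]
t 12.25 tcp [ 0.4123 -0.2788  0.1326] disp xy mm -87.52861783829962 44.29809570879475
x [ 0.3298 -0.0375 -0.9433] jawang 80.75778108534229 q [-0.7361  0.3292  1.9636  0.3504  0.5993 -2.4084]
F [-4.8354  1.0959  3.5051] along -4.9001714085095225 across 0.755051315969173 open 0.0006480949382092299
TIP z 0.0411 disp x -55.4 y 42.9  pitch 0.338
```

```bash
python3 -m jog '[{"gripper":0,"tx":0.0,"ty":0.0025,"tz":0,"ax":0,"ay":0,"az":0},{"gripper":0,"tx":0.003,"ty":0,"tz":0,"ax":0,"ay":0,"az":0}]'|sed -n '4p';python3 st.py|egrep -v "^x|^t"; python3 -m jog '[{"gripper":0,"tx":0.003,"ty":-0.0002,"tz":0,"ax":0,"ay":0,"az":0}]'|sed -n '4p';python3 st.py|egrep -v "^x|^t"; python3 -m jog '[{"gripper":0,"tx":0.003,"ty":-0.0002,"tz":0,"ax":0,"ay":0,"az":0}]'|sed -n '4p';python3 st.py|egrep -v "^x|^t";
```

```text
contact_force: [-3.8, -0.5, 1.4]
F [-3.7827 -0.492   1.3618] along -3.7390694719302466 across -0.7553471729519453 open 0.00038735144809860984
TIP z 0.0409 disp x -52.1 y 46.3  pitch 0.337
contact_force: [-2.4, 0.5, 0.4]
F [-2.4279  0.4601  0.4269] along -2.4541186585436354 across 0.2891948610694031 open 0.00023415522727778535
TIP z 0.0410 disp x -48.8 y 46.5  pitch 0.336
contact_force: [-2.8, 0.1, 0.4]
F [-2.7675  0.1035  0.3915] along -2.7679818454334972 across -0.09029773329986 open 0.00029496713389258933
TIP z 0.0410 disp x -45.5 y 46.6  pitch 0.336
```

```bash
python3 -m jog '[{"gripper":0,"tx":0.003,"ty":-0.0004,"tz":0,"ax":0,"ay":0,"az":0}]'|sed -n '4p';python3 st.py|egrep -v "^x|^t"; python3 -m jog '[{"gripper":0,"tx":0.002,"ty":-0.0002,"tz":0,"ax":0,"ay":0,"az":0}]'|sed -n '4p';python3 st.py|egrep -v "^x|^t"; python3 -m jog '[{"gripper":0,"tx":0.0015,"ty":-0.0002,"tz":0.0002,"ax":0,"ay":0,"az":0}]'|sed -n '4p';python3 st.py|egrep -v "^x|^t";
```

```text
contact_force: [-3.1, 0.4, -0.4]
F [-3.1031  0.3521 -0.3759] along -3.1201482660527056 across 0.13420210978449637 open 0.00039391050819204967
TIP z 0.0410 disp x -42.2 y 46.4  pitch 0.336
contact_force: [-6.6, -1.4, 2.9]
F [-6.6043 -1.445   2.8936] along -6.487096275071742 across -1.9033576588083205 open 0.00023130864897061653
TIP z 0.0410 disp x -40.1 y 46.1  pitch 0.336
contact_force: [-10.5, -0.1, 2.6]
F [-10.4524  -0.1437   2.6499] along -10.41677322639713 across -0.874370315195134 open 0.0009018260330527301
TIP z 0.0410 disp x -38.7 y 45.9  pitch 0.335
```

```bash
python3 -m jog '[{"gripper":0,"tx":0.001,"ty":-0.0001,"tz":0.0003,"ax":0,"ay":0,"az":0}]'|sed -n '4p';python3 st.py|egrep -v "^x|^t"; python3 -m jog '[{"gripper":0,"tx":0.001,"ty":-0.0001,"tz":0.0003,"ax":0,"ay":0,"az":0}]'|sed -n '4p';python3 st.py|egrep -v "^x|^t"
```

```text
contact_force: [-12.7, 0.8, 5.5]
F [-12.6778   0.826    5.534 ] along -12.704525158695812 across -0.0627523948220002 open 0.0005668286667691483
TIP z 0.0409 disp x -38.3 y 45.9  pitch 0.333
contact_force: [-14.2, -0.0, 7.2]
F [-14.2355  -0.0321   7.1505] along -14.19835128746491 across -1.02766806241552 open 0.0004754152077164788
TIP z 0.0409 disp x -38.1 y 46.0  pitch 0.331
```

```bash
python3 -m jog '[{"gripper":0,"tx":-0.01,"ty":0.001,"tz":0,"ax":0,"ay":0,"az":0},{"gripper":0,"tx":-0.02,"ty":0.001,"tz":0.01,"ax":0,"ay":0,"az":0},{"gripper":0,"tx":-0.01,"ty":0.001,"tz":0.02,"ax":0,"ay":0.1,"az":0},{"gripper":0,"tx":0,"ty":0,"tz":0.02,"ax":0,"ay":0.12,"az":0},{"gripper":0,"tx":0,"ty":0,"tz":0.02,"ax":0.03,"ay":0.11,"az":0}]'|sed -n '4p';python3 st.py;  python3 -m jog '[{"gripper":0,"tx":0,"ty":0,"tz":0,"ax":0,"ay":0,"az":-0.14},{"gripper":0,"tx":0,"ty":0,"tz":0,"ax":0,"ay":0,"az":-0.14},{"gripper":0,"tx":0,"ty":0,"tz":0,"ax":0,"ay":0,"az":-0.14},{"gripper":0,"tx":0,"ty":0,"tz":0,"ax":0,"ay":0,"az":-0.14},{"gripper":0,"tx":0,"ty":0,"tz":0,"ax":0,"ay":0,"az":-0.14}]'|sed -n '4p';python3 st.py
```

```text
contact_force: [0.3, 1.5, -0.3]
t 13.65 tcp [ 0.386  -0.2738  0.2027] disp xy mm -114.09930825213723 47.4277981882129
x [-0.0129 -0.0014 -0.9999] jawang 81.18218942206948 q [-0.691   0.2485  1.8379 -0.0107  1.0643 -2.1026]
F [ 0.3257  1.4732 -0.3499] along 0.22190568230391727 across 1.4924148257096248 open 0.0005769607249045514
TIP z 0.1058 disp x -115.3 y 47.2  pitch -0.013
contact_force: [0.1, 0.0, -0.6]
t 14.15 tcp [ 0.3872 -0.2743  0.2065] disp xy mm -112.88168782057193 46.97534902468668
x [-0.0088  0.005  -0.9999] jawang 39.855347931235976 q [-0.6931  0.2459  1.8309 -0.002   1.0748 -1.3877]
F [ 0.0556  0.0223 -0.5713] along 0.05390506710630623 across 0.02614380558237646 open 0.0005832480309560662
TIP z 0.1096 disp x -113.8 y 47.4  pitch -0.009
```

```bash
python3 -m jog '[{"gripper":0,"tx":0,"ty":0,"tz":0,"ax":0,"ay":0,"az":-0.14},{"gripper":0,"tx":0,"ty":0,"tz":0,"ax":0,"ay":0,"az":-0.14},{"gripper":0,"tx":0,"ty":0,"tz":0,"ax":0,"ay":0,"az":-0.14},{"gripper":0,"tx":0,"ty":0,"tz":0,"ax":0,"ay":0,"az":-0.14},{"gripper":0,"tx":0,"ty":0,"tz":0,"ax":0,"ay":0,"az":-0.14}]'|sed -n '4p';  python3 -m jog '[{"gripper":0,"tx":0,"ty":0,"tz":0,"ax":0,"ay":0,"az":-0.045},{"gripper":0,"tx":0,"ty":0,"tz":0,"ax":-0.005,"ay":-0.03,"az":0},{"gripper":0,"tx":0,"ty":0,"tz":0,"ax":0,"ay":0,"az":0}]'|sed -n '4p';python3 st.py;python3 - <<'E'
from cell import eyes
import cv2
a=eyes.camera("scene");cv2.imwrite("pics/raw9.png",a)
cv2.imwrite("pics/p9.png",cv2.resize(a[60:160,235:335],(700,700),interpolation=2)[0:600])
b=eyes.camera("top");cv2.imwrite("pics/raw9t.png",b)
E
```

```text
contact_force: [0.4, -0.1, 0.6]
contact_force: [-0.8, -0.0, 0.4]
t 14.95 tcp [ 0.3866 -0.2741  0.2069] disp xy mm -113.45031897204673 47.18729007155804
x [ 0.0355  0.0042 -0.9994] jawang -4.677441452220414 q [-0.7036  0.231   1.849   0.0304  1.0375 -0.6373]
F [-0.7543 -0.0231  0.419 ] along -0.7508263450916804 across -0.07575310576813088 open 0.00015439285867913582
TIP z 0.1100 disp x -110.0 y 47.8  pitch 0.035
```

View pics/p9.png

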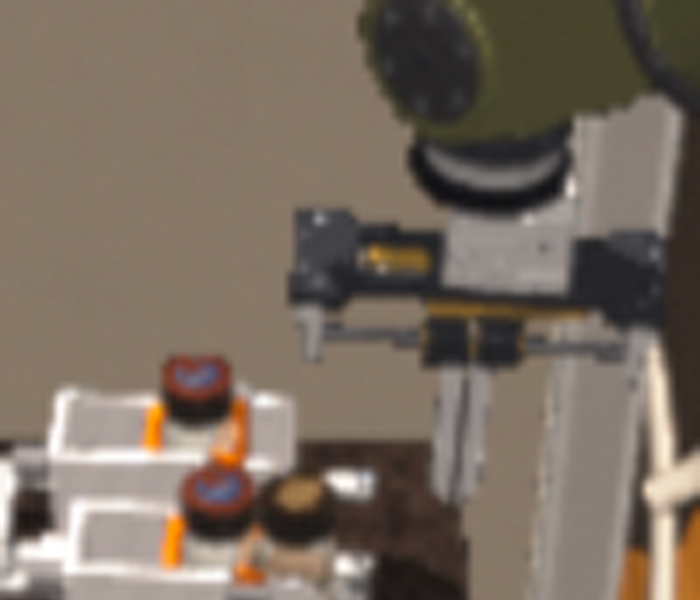

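```bash
python3 - <<'E'
from h import *
zs=np.linspace(.05,.3,1001)
f=lambda x,y,row:zs[np.argmin([abs(proj("scene",(x,y,z))[1]-row) for z in zs])]
for dy in(-.02,0,.02): print(dy,"plate",f(.3866+.085,-.274+dy,111.4),"carriage bottom",f(.387,-.274+dy,60+367/7),"tip",f(.387,-.274+dy,60+500/7))
E
```

```text
-0.02 plate 0.177 carriage bottom 0.17149999999999999 tip 0.08600000000000001
0 plate 0.19225000000000003 carriage bottom 0.187 tip 0.10300000000000001
0.02 plate 0.20775 carriage bottom 0.20224999999999999 tip 0.12000000000000001
```

```bash
python3 -m jog '[{"gripper":0,"tx":0,"ty":-0.002,"tz":-0.02,"ax":0,"ay":0,"az":0.01},{"gripper":0,"tx":0,"ty":0,"tz":-0.03,"ax":0,"ay":0,"az":0},{"gripper":0,"tx":0,"ty":0,"tz":-0.011,"ax":0,"ay":0,"az":0},{"gripper":0,"tx":0,"ty":0,"tz":0,"ax":0,"ay":0,"az":0}]'|sed -n '4p';python3 st.py
```

```text
contact_force: [-0.4, -0.5, 0.6]
t 15.45 tcp [ 0.387  -0.2766  0.1455] disp xy mm -112.90674833662716 44.752691601873266
x [ 0.0359  0.0031 -0.9994] jawang -3.864335361419478 q [-0.7069  0.3315  1.8896  0.0329  0.8954 -0.6598]
F [-0.4139 -0.4931  0.6073] along -0.3783768718009735 across -0.5207939075307566 open 0.0004873480237774426
TIP z 0.0486 disp x -109.5 y 45.3  pitch 0.036
```

```bash
python3 -m jog '[{"gripper":0,"tx":0.012,"ty":-0.0008,"tz":0,"ax":0,"ay":0,"az":0},{"gripper":0,"tx":0.012,"ty":-0.0008,"tz":0,"ax":0,"ay":0,"az":0},{"gripper":0,"tx":0.008,"ty":-0.0006,"tz":0,"ax":0,"ay":0,"az":0},{"gripper":0,"tx":0.005,"ty":-0.0004,"tz":0,"ax":0,"ay":0,"az":0},{"gripper":0,"tx":0.004,"ty":-0.0003,"tz":0,"ax":0,"ay":0,"az":0}]'|sed -n '4p';python3 st.py;python3 -m jog '[{"gripper":0,"tx":0.004,"ty":-0.0003,"tz":0,"ax":0,"ay":0,"az":0},{"gripper":0,"tx":0.004,"ty":-0.0003,"tz":0,"ax":0,"ay":0,"az":0}]'|sed -n '4p';python3 st.py|egrep -v "^x|^t"; python3 -m jog '[{"gripper":0,"tx":0.004,"ty":-0.0003,"tz":0,"ax":0,"ay":0,"az":0}]'|sed -n '4p';python3 st.py|egrep -v "^x|^t"
```

```text
contact_force: [0.5, 0.3, -0.8]
t 15.95 tcp [ 0.433  -0.2804  0.1491] disp xy mm -66.69212956405202 44.193498613409716
x [ 0.0398  0.0002 -0.9992] jawang -3.7998594380128963 q [-0.6538  0.3999  1.7799  0.0304  0.9306 -0.6053]
F [ 0.4976  0.252  -0.7569] along 0.4787528779872721 across 0.28617124949033984 open 0.00011779133071308025
TIP z 0.0522 disp x -62.8 y 44.5  pitch 0.040
contact_force: [-3.8, 0.5, 1.2]
F [-3.8139  0.5421  1.2161] along -3.8424976520463865 across 0.2740416929330333 open 0.0004541816834171862
TIP z 0.0521 disp x -54.6 y 44.7  pitch 0.038
contact_force: [-3.6, -0.1, 2.0]
F [-3.5534 -0.1177  2.0049] along -3.5364703998114897 across -0.36595766788340833 open 0.0005354492865327277
TIP z 0.0521 disp x -50.6 y 44.7  pitch 0.038
```

```bash
python3 -m jog '[{"gripper":0,"tx":0.003,"ty":0,"tz":0.0005,"ax":0,"ay":0,"az":0}]'|sed -n '4p';python3 st.py|egrep -v "^x|^t"; python3 -m jog '[{"gripper":0,"tx":0.002,"ty":0,"tz":0.0005,"ax":0,"ay":0,"az":0}]'|sed -n '4p';python3 st.py|egrep -v "^x|^t"; python3 -m jog '[{"gripper":0,"tx":0.001,"ty":0,"tz":0.001,"ax":0,"ay":0,"az":0}]'|sed -n '4p';python3 st.py|egrep -v "^x|^t"
```

```text
contact_force: [-1.7, -0.1, -1.8]
F [-1.7356 -0.0668 -1.7616] along -1.7266644793612074 across -0.18806510802717563 open 0.0001308790237288034
TIP z 0.0524 disp x -47.6 y 44.9  pitch 0.037
contact_force: [-2.9, 0.1, -1.7]
F [-2.897   0.1285 -1.671 ] along -2.8989166399974473 across -0.0744053773679938 open 0.0005971808013988651
TIP z 0.0528 disp x -45.5 y 45.1  pitch 0.037
contact_force: [-2.2, 0.3, -1.1]
F [-2.2295  0.3025 -1.0892] along -2.245184144060958 across 0.14580354056289352 open 0.00032154592447445674
TIP z 0.0536 disp x -44.4 y 45.3  pitch 0.037
```

```bash
python3 -m jog '[{"gripper":0,"tx":0.0015,"ty":0,"tz":0.0004,"ax":0,"ay":0,"az":0}]'|sed -n '4p';python3 st.py|egrep -v "^x|^t"; python3 -m jog '[{"gripper":0,"tx":0.0015,"ty":0,"tz":0.0004,"ax":0,"ay":0,"az":0}]'|sed -n '4p';python3 st.py|egrep -v "^x|^t"
```

```text
contact_force: [-3.9, -0.9, -1.0]
F [-3.8694 -0.9445 -0.959 ] along -3.793841570615301 across -1.2128126766306604 open 0.0005317016834067895
TIP z 0.0540 disp x -43.0 y 45.3  pitch 0.036
contact_force: [-7.1, -1.0, -0.2]
F [-7.0827 -0.9791 -0.222 ] along -6.996832348345965 across -1.4720515287537268 open 0.0007653239968088003
TIP z 0.0543 disp x -42.0 y 45.4  pitch 0.035
```

```bash
python3 -m jog '[{"gripper":0,"tx":0.0015,"ty":-0.0002,"tz":0.0005,"ax":0,"ay":0,"az":0}]'|sed -n '4p';python3 st.py|egrep -v "^x|^t"; python3 -m jog '[{"gripper":0,"tx":0.0012,"ty":-0.0002,"tz":0.0006,"ax":0,"ay":0,"az":0}]'|sed -n '4p';python3 st.py|egrep -v "^x|^t"
```

```text
contact_force: [-8.5, 1.0, -0.4]
F [-8.4805  1.0436 -0.3676] along -8.532763875083411 across 0.44790187854013264 open 0.0006037740550109483
TIP z 0.0544 disp x -41.4 y 45.5  pitch 0.032
contact_force: [-10.0, 1.0, -1.0]
F [-9.9598  0.9667 -0.9556] along -10.003018794034425 across 0.26774338727229785 open 0.00022580983901376647
TIP z 0.0545 disp x -41.3 y 45.6  pitch 0.029
```

```bash
python3 -m jog '[{"gripper":0,"tx":0.001,"ty":-0.0002,"tz":0.0004,"ax":0,"ay":-0.004,"az":0}]'|sed -n '4p';python3 st.py|egrep -v "^x"; python3 -m jog '[{"gripper":0,"tx":0.001,"ty":-0.0002,"tz":0.0004,"ax":0,"ay":-0.004,"az":0}]'|sed -n '4p';python3 st.py|egrep -v "^x"
```

```text
contact_force: [-8.7, 0.0, -1.4]
t 17.05 tcp [ 0.4559 -0.2811  0.1514] disp xy mm -43.84875637301004 45.03135479970457
F [-8.6929  0.0315 -1.381 ] along -8.673788162200625 across -0.5765686967671361 open 0.0005115049007617736
TIP z 0.0545 disp x -40.9 y 45.8  pitch 0.031
contact_force: [-9.2, 0.2, -0.5]
t 17.15 tcp [ 0.4561 -0.2812  0.1514] disp xy mm -43.632500149563576 45.00712820598585
F [-9.1924  0.1521 -0.5353] along -9.180501241987786 across -0.4912280004562945 open 0.00018531144698568709
TIP z 0.0544 disp x -40.5 y 45.9  pitch 0.032
```

```bash
python3 -m jog '[{"gripper":0,"tx":0.0014,"ty":-0.0003,"tz":0.0004,"ax":0,"ay":-0.004,"az":0},{"gripper":0,"tx":0.0014,"ty":-0.0003,"tz":0.0004,"ax":0,"ay":-0.004,"az":0}]'|sed -n '4p';python3 st.py|egrep -v "^x"; python3 -m jog '[{"gripper":0,"tx":0.0014,"ty":-0.0002,"tz":0.0004,"ax":0,"ay":-0.004,"az":0}]'|sed -n '4p';python3 st.py|egrep -v "^x"
```

```text
contact_force: [-8.6, 0.7, -1.6]
t 17.35 tcp [ 0.4573 -0.2814  0.1513] disp xy mm -42.422400667192555 44.79742411198722
F [-8.5767  0.6735 -1.6089] along -8.602775241756845 across 0.07202369677609262 open 0.0004514374789306241
TIP z 0.0544 disp x -39.0 y 45.9  pitch 0.035
contact_force: [-9.1, -0.3, 0.1]
t 17.45 tcp [ 0.4579 -0.2815  0.1513] disp xy mm -41.78329290212899 44.78989823858104
F [-9.1309 -0.319   0.0828] along -9.086187375849764 across -0.956817868194718 open 0.0004310865689339038
TIP z 0.0544 disp x -38.3 y 46.0  pitch 0.036
```

```bash
python3 -m jog '[{"gripper":0,"tx":0.0014,"ty":-0.0003,"tz":0.0003,"ax":0,"ay":-0.003,"az":0},{"gripper":0,"tx":0.0014,"ty":-0.0003,"tz":0.0003,"ax":0,"ay":-0.003,"az":0}]'|sed -n '4p';python3 st.py|egrep -v "^x|^t"; python3 -m jog '[{"gripper":0,"tx":0.0014,"ty":-0.0002,"tz":0.0003,"ax":0,"ay":-0.002,"az":0}]'|sed -n '4p';python3 st.py|egrep -v "^x|^t"
```

```text
contact_force: [-7.9, -0.4, 0.9]
F [-7.8791 -0.3501  0.8504] along -7.83531534392161 across -0.9003642694891248 open 2.2274107787935882e-05
TIP z 0.0543 disp x -36.7 y 45.9  pitch 0.038
contact_force: [-7.5, -0.7, 0.4]
F [-7.4823 -0.6648  0.3579] along -7.41748749542908 across -1.186511799997595 open 0.0005522913313413125
TIP z 0.0543 disp x -35.9 y 46.0  pitch 0.038
```

```bash
python3 -m jog '[{"gripper":0,"tx":0.0014,"ty":-0.0003,"tz":0.0003,"ax":0,"ay":-0.002,"az":0}]'|sed -n '4p';python3 st.py|egrep -v "^x|^t"; python3 -m jog '[{"gripper":0,"tx":0.0014,"ty":-0.0002,"tz":0.0003,"ax":0,"ay":-0.002,"az":0}]'|sed -n '4p';python3 st.py|egrep -v "^x|^t"
```

```text
contact_force: [-7.3, 0.5, 0.3]
F [-7.2538  0.5343  0.3335] along -7.2734445127299425 across 0.025626029021897548 open 0.0004946961202987988
TIP z 0.0543 disp x -35.1 y 45.9  pitch 0.038
contact_force: [-6.6, 1.4, -0.7]
F [-6.5774  1.3963 -0.6878] along -6.658949905441728 across 0.9328166414685659 open 0.000438327722852525
TIP z 0.0544 disp x -34.1 y 45.9  pitch 0.038
```

Force is falling: passing the peak.

```bash
python3 -m jog '[{"gripper":0,"tx":0.0014,"ty":-0.0002,"tz":0.0002,"ax":0,"ay":-0.001,"az":0},{"gripper":0,"tx":0.0014,"ty":-0.0002,"tz":0.0002,"ax":0,"ay":-0.001,"az":0}]'|sed -n '4p';python3 st.py|egrep -v "^x|^t"; python3 -m jog '[{"gripper":0,"tx":0.0013,"ty":-0.0002,"tz":0.0002,"ax":0,"ay":0,"az":0}]'|sed -n '4p';python3 st.py|egrep -v "^x|^t"
```

```text
contact_force: [-5.2, -1.0, -1.2]
F [-5.2078 -0.9748 -1.2475] along -5.126901503891 across -1.3366731224477664 open 0.00033964586754421796
TIP z 0.0545 disp x -32.1 y 45.9  pitch 0.038
contact_force: [-4.5, 0.7, -1.5]
F [-4.4688  0.75   -1.4572] along -4.510278702563555 across 0.4355736384775982 open 0.00031500154345882593
TIP z 0.0546 disp x -31.2 y 45.9  pitch 0.037
```

```bash
python3 -m jog '[{"gripper":0,"tx":0.0014,"ty":-0.0002,"tz":0.0001,"ax":0,"ay":0,"az":0}]'|sed -n '4p';python3 st.py|egrep -v "^x|^t"; python3 -m jog '[{"gripper":0,"tx":0.0014,"ty":-0.0001,"tz":0.0001,"ax":0,"ay":0,"az":0}]'|sed -n '4p';python3 st.py|egrep -v "^x|^t"
```

```text
contact_force: [-2.5, 0.2, -0.6]
F [-2.4822  0.2114 -0.6061] along -2.4909385029489264 across 0.03723405885782732 open 0.0002837415288247986
TIP z 0.0546 disp x -29.9 y 45.8  pitch 0.036
contact_force: [-2.9, -0.2, -2.3]
F [-2.8818 -0.1796 -2.2969] along -2.8621460677482204 across -0.380704452086492 open 0.00041556533801786815
TIP z 0.0547 disp x -28.4 y 45.8  pitch 0.036
```

```bash
python3 -m jog '[{"gripper":0,"tx":0.0014,"ty":-0.0001,"tz":0.0,"ax":0,"ay":0,"az":0}]'|sed -n '4p';python3 st.py|egrep -v "^x|^t"; python3 -m jog '[{"gripper":0,"tx":0.0014,"ty":-0.0001,"tz":0.0,"ax":0,"ay":0,"az":0}]'|sed -n '4p';python3 st.py|egrep -v "^x|^t"
```

```text
contact_force: [-1.4, 0.8, -0.7]
F [-1.4048  0.7534 -0.7249] along -1.4540642869265212 across 0.6532643096938857 open 0.0003652550553630878
TIP z 0.0547 disp x -26.8 y 45.8  pitch 0.036
contact_force: [0.2, 0.1, -0.6]
F [ 0.2011  0.108  -0.628 ] along 0.19304557891288812 across 0.12179855453224828 open 0.0006201062225601209
TIP z 0.0549 disp x -24.8 y 45.7  pitch 0.038
```

```bash
python3 -m jog '[{"gripper":0,"tx":0,"ty":0,"tz":0.0,"ax":0,"ay":0,"az":0}]'|sed -n '4p';python3 st.py|egrep -v "^x|^t"; python3 - <<'E'
from cell import eyes
import cv2
a=eyes.camera("scene");cv2.imwrite("pics/raw10.png",a)
cv2.imwrite("pics/p10.png",cv2.resize(a[100:160,235:295],(600,600),interpolation=2))
E
```

```text
contact_force: [0.3, 0.1, 0.5]
F [0.2805 0.0623 0.5109] along 0.27545651185050174 across 0.08178992313211621 open 0.0005306126242090511
TIP z 0.0552 disp x -24.2 y 45.6  pitch 0.039
```

View pics/p10.png

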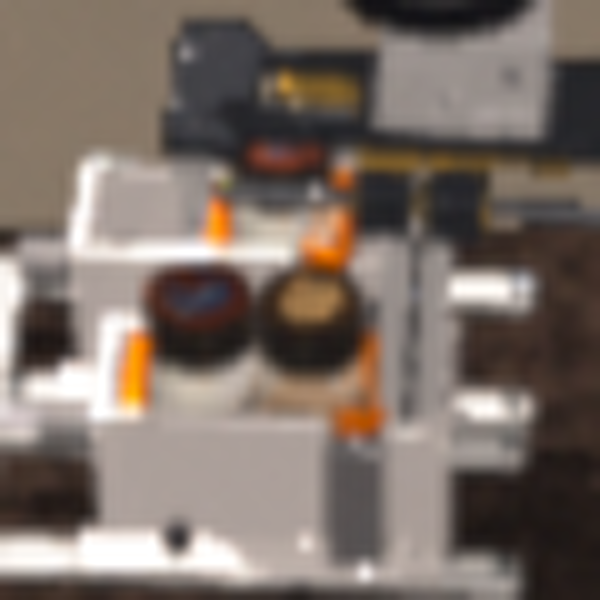

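```bash
python3 -m jog '[{"gripper":0,"tx":-0.005,"ty":0,"tz":0,"ax":0,"ay":0,"az":0},{"gripper":0,"tx":-0.015,"ty":0.001,"tz":0,"ax":0,"ay":0,"az":0},{"gripper":0,"tx":-0.03,"ty":0.002,"tz":0,"ax":0,"ay":0,"az":0},{"gripper":0,"tx":-0.02,"ty":0.001,"tz":0.03,"ax":0,"ay":0.03,"az":0},{"gripper":0,"tx":0,"ty":0.02,"tz":0.04,"ax":0,"ay":0,"az":0}]'|sed -n '4p'; python3 -m jog '[{"gripper":1,"tx":0,"ty":0.04,"tz":0.04,"ax":0,"ay":0,"az":0},{"gripper":1,"tx":0.004,"ty":0.04,"tz":0.04,"ax":0,"ay":0,"az":0},{"gripper":1,"tx":0.004,"ty":0.045,"tz":0,"ax":0,"ay":0,"az":0.1},{"gripper":1,"tx":0.004,"ty":0.045,"tz":0,"ax":0,"ay":0,"az":0.14},{"gripper":1,"tx":0.004,"ty":0.045,"tz":0,"ax":0,"ay":0,"az":0.14}]'|sed -n '4p';python3 st.py; python3 - <<'E'
from cell import eyes
import cv2
a=eyes.camera("scene");cv2.imwrite("pics/raw11.png",a)
b=eyes.camera("top");cv2.imwrite("pics/raw11t.png",b)
cv2.imwrite("pics/p11.png",cv2.hconcat([cv2.resize(a[100:160,235:295],(400,400),interpolation=2),cv2.resize(b[175:255,375:455],(400,400),interpolation=2)]))
E
```

```text
contact_force: [0.7, -0.3, 2.0]
contact_force: [1.3, -0.3, 0.6]
t 19.8 tcp [ 0.4107 -0.0493  0.2988] disp xy mm -105.14896605936903 273.081826816519
x [ 0.0093  0.0174 -0.9998] jawang 18.026661797173073 q [-0.2161 -0.0091  1.8845  0.0199  1.261  -0.5369]
F [ 1.2921 -0.2778  0.6397] along 1.3083479088080388 across -0.18678755782601275 open 0.037282433511304974
TIP z 0.2018 disp x -104.4 y 274.8  pitch 0.008
```

View pics/p11.png

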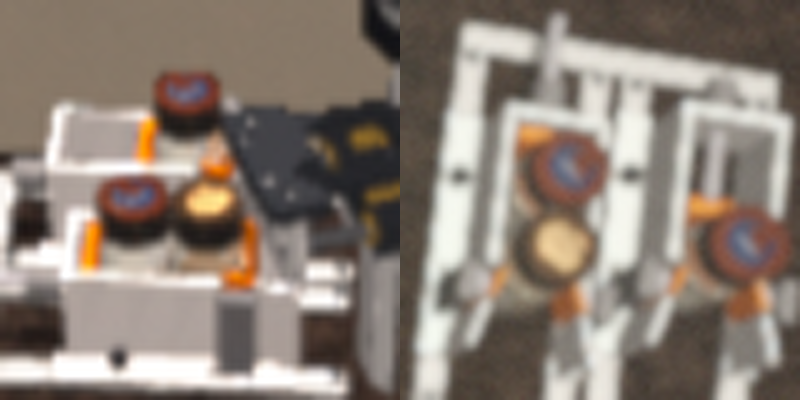

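```bash
python3 -m jog '[{"gripper":1,"tx":0.012,"ty":0.045,"tz":0,"ax":0,"ay":0,"az":-0.1},{"gripper":1,"tx":0.012,"ty":0.045,"tz":0,"ax":0,"ay":0,"az":-0.1},{"gripper":1,"tx":0.012,"ty":0.045,"tz":0,"ax":0,"ay":0,"az":-0.1},{"gripper":1,"tx":0.012,"ty":0.045,"tz":0,"ax":0,"ay":0,"az":-0.08},{"gripper":1,"tx":0.01,"ty":0.04,"tz":0,"ax":0,"ay":0,"az":0}]'|sed -n '4p'; python3 -m jog '[{"gripper":1,"tx":0,"ty":0,"tz":0,"ax":0,"ay":0,"az":0}]';python3 st.py
```

```text
contact_force: [0.4, -0.9, 0.3]
t: 20.5
eef_pos: [0.4694, 0.178, 0.2992]
tcp_rot: [0.076, 1.551, -0.055]
contact_force: [-0.7, -0.4, -0.3]
opening: 0.0925
t 20.5 tcp [0.4694 0.178  0.2992] disp xy mm -62.44119928726008 503.95717886389167
x [ 0.0193  0.0129 -0.9997] jawang -4.815417514493184 q [0.2871 0.1872 1.6694 0.0073 1.2629 0.3688]
F [-0.7349 -0.35   -0.3354] along -0.7086207868650357 across -0.40055167282578547 open 0.09247286801733134
TIP z 0.2022 disp x -60.7 y 505.3  pitch 0.018
```

```bash
python3 -m jog '[{"gripper":1,"tx":-0.001,"ty":0.012,"tz":-0.02,"ax":-0.013,"ay":0.02,"az":0.01},{"gripper":1,"tx":0,"ty":0,"tz":-0.04,"ax":0,"ay":0,"az":0},{"gripper":1,"tx":0,"ty":0,"tz":-0.04,"ax":0,"ay":0,"az":0},{"gripper":1,"tx":0,"ty":0,"tz":-0.008,"ax":0,"ay":0,"az":0},{"gripper":1,"tx":0,"ty":0,"tz":0,"ax":0,"ay":0,"az":0}]'|sed -n '4p';python3 st.py
```

```text
contact_force: [0.2, 0.1, 0.2]
t 21.0 tcp [0.4688 0.1869 0.1897] disp xy mm -63.66902452855583 512.7862303494786
x [ 0.0019  0.0001 -1.    ] jawang -4.4141092502667005 q [ 0.3069  0.3273  1.7687 -0.0005  1.0438  0.3842]
F [0.2097 0.0751 0.1968] along 0.20389761766286146 across 0.08961214516406674 open 0.09442890015639342
TIP z 0.0927 disp x -63.5 y 512.8  pitch 0.002
```

```bash
python3 -m jog '[{"gripper":1,"tx":0,"ty":0.003,"tz":-0.003,"ax":0,"ay":0,"az":0.0},{"gripper":0,"tx":0,"ty":0,"tz":0,"ax":0,"ay":0,"az":0},{"gripper":0,"tx":0,"ty":0,"tz":0,"ax":0,"ay":0,"az":0},{"gripper":0,"tx":0,"ty":0,"tz":0,"ax":0,"ay":0,"az":0},{"gripper":0,"tx":0,"ty":0,"tz":0,"ax":0,"ay":0,"az":0}]'|sed -n '4p';python3 -m jog '[{"gripper":0,"tx":0,"ty":0,"tz":0,"ax":0,"ay":0,"az":0},{"gripper":0,"tx":0,"ty":0,"tz":0,"ax":0,"ay":0,"az":0},{"gripper":0,"tx":0,"ty":0,"tz":0,"ax":0,"ay":0,"az":0},{"gripper":0,"tx":0,"ty":0,"tz":0,"ax":0,"ay":0,"az":0}]';python3 st.py
```

```text
contact_force: [-0.4, -0.1, -0.3]
t: 21.9
eef_pos: [0.4709, 0.1897, 0.1929]
tcp_rot: [0.064, 1.56, -0.059]
contact_force: [0.3, -1.4, 0.9]
opening: 0.0397
t 21.9 tcp [0.4709 0.1897 0.1929] disp xy mm -61.79051426305213 515.7176116035375
x [ 0.0104  0.0029 -0.9999] jawang -4.498295983451058 q [ 0.3109  0.3256  1.7623 -0.0005  1.0429  0.3897]
F [ 0.2748 -1.4321  0.9428] along 0.3743018382139883 across -1.4093658868820709 open 0.0397068511517885
TIP z 0.0959 disp x -60.8 y 516.1  pitch 0.010
```

```bash
python3 -m jog '[{"gripper":0,"tx":0,"ty":0,"tz":0.03,"ax":0,"ay":0,"az":0.0},{"gripper":0,"tx":0,"ty":0,"tz":0.04,"ax":0,"ay":0,"az":0},{"gripper":0,"tx":-0.003,"ty":-0.02,"tz":0.03,"ax":0,"ay":0,"az":0},{"gripper":0,"tx":-0.005,"ty":-0.04,"tz":0,"ax":0,"ay":0,"az":0},{"gripper":0,"tx":-0.005,"ty":-0.04,"tz":0,"ax":0,"ay":0,"az":0}]'|sed -n '4p';python3 -m jog '[{"gripper":0,"tx":-0.005,"ty":-0.042,"tz":0,"ax":0,"ay":0,"az":0.0},{"gripper":0,"tx":-0.005,"ty":-0.042,"tz":0,"ax":0,"ay":0,"az":0},{"gripper":0,"tx":-0.005,"ty":-0.042,"tz":0,"ax":0,"ay":0,"az":0},{"gripper":0,"tx":-0.005,"ty":-0.042,"tz":0,"ax":0,"ay":0,"az":0},{"gripper":0,"tx":-0.005,"ty":-0.042,"tz":0,"ax":0,"ay":0,"az":0}]'|sed -n '4p';python3 st.py
```

```text
contact_force: [0.3, -0.5, -1.7]
contact_force: [-0.4, 0.4, -1.7]
t 22.9 tcp [ 0.4284 -0.1275  0.2953] disp xy mm -82.02908410390765 196.31239880249007
x [ 0.0079  0.0013 -1.    ] jawang -4.031588020674988 q [-0.3729  0.0721  1.8091  0.0043  1.2535 -0.3039]
F [-0.4109  0.3554 -1.6757] along -0.43477200670808436 across 0.32577046717049096 open 0.03969635110861125
TIP z 0.1983 disp x -81.3 y 196.5  pitch 0.008
```

```bash
python3 -m jog '[{"gripper":0,"tx":0,"ty":-0.042,"tz":0,"ax":0,"ay":0,"az":0.0},{"gripper":0,"tx":0,"ty":-0.042,"tz":0,"ax":0,"ay":0,"az":0},{"gripper":0,"tx":0,"ty":-0.042,"tz":0,"ax":0,"ay":0,"az":0},{"gripper":0,"tx":0,"ty":-0.042,"tz":0,"ax":0,"ay":0,"az":0},{"gripper":0,"tx":0,"ty":-0.035,"tz":0,"ax":0,"ay":0,"az":0}]'|sed -n '4p';python3 -m jog '[{"gripper":0,"tx":0,"ty":-0.02,"tz":0,"ax":0,"ay":0,"az":0.0},{"gripper":0,"tx":0,"ty":0,"tz":0,"ax":0,"ay":0,"az":0}]'|sed -n '4p';python3 st.py
```

```text
contact_force: [0.8, 0.7, -1.8]
contact_force: [0.6, 0.5, -2.3]
t 23.6 tcp [ 0.4243 -0.3642  0.2934] disp xy mm -69.50125227255148 -40.08952744420645
x [ 0.0061  0.0026 -1.    ] jawang -4.34533498017133 q [-0.7767  0.3268  1.5078  0.0063  1.3045 -0.7026]
F [ 0.6036  0.4644 -2.2593] along 0.5696400313613922 across 0.5054882193523625 open 0.039491155632168276
TIP z 0.1964 disp x -68.9 y -39.8  pitch 0.006
```

```bash
python3 -m jog '[{"gripper":0,"tx":0.001,"ty":-0.0065,"tz":-0.01,"ax":0,"ay":0,"az":0.0},{"gripper":0,"tx":0,"ty":0,"tz":-0.03,"ax":0,"ay":0,"az":0},{"gripper":0,"tx":0,"ty":0,"tz":-0.03,"ax":0,"ay":0,"az":0},{"gripper":0,"tx":0,"ty":0,"tz":-0.013,"ax":0,"ay":0,"az":0},{"gripper":0,"tx":0,"ty":0,"tz":0,"ax":0,"ay":0,"az":0}]'|sed -n '4p';python3 st.py; python3 - <<'E'
from cell import eyes
import cv2
a=eyes.camera("scene")
cv2.imwrite("pics/p12.png",cv2.resize(a[60:160,220:320],(600,600),interpolation=2))
E
```

```text
contact_force: [-0.0, -0.8, -0.8]
t 24.1 tcp [ 0.4255 -0.3679  0.2048] disp xy mm -68.07528558739763 -43.666250929642494
x [ 0.0052  0.004  -1.    ] jawang -4.210613293944942 q [-0.78    0.4245  1.5911  0.0072  1.1251 -0.7096]
F [-0.0138 -0.7539 -0.7821] along 0.03898051505178809 across -0.753026011032639 open 0.039696878466159866
TIP z 0.1078 disp x -67.6 y -43.2  pitch 0.005
```

View pics/p12.png

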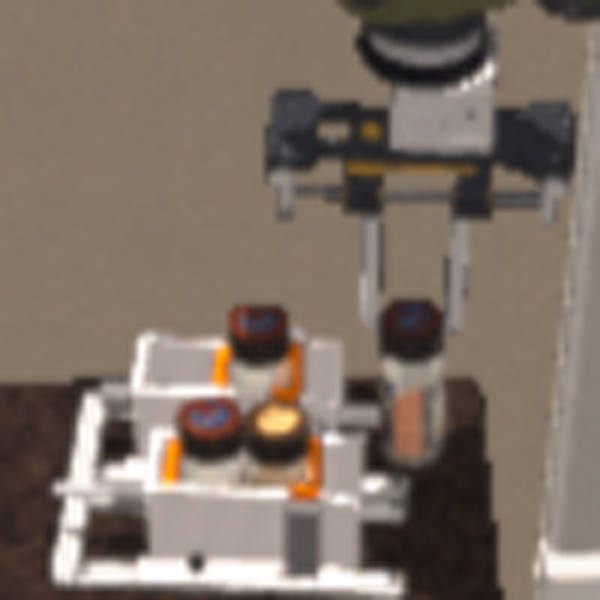

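```bash
python3 -m jog '[{"gripper":0,"tx":0,"ty":-0.003,"tz":-0.004,"ax":0,"ay":0,"az":0.0},{"gripper":0,"tx":0,"ty":0,"tz":0,"ax":0,"ay":0,"az":0},{"gripper":0,"tx":0,"ty":0,"tz":-0.005,"ax":0,"ay":-0.004,"az":0},{"gripper":0,"tx":0,"ty":0,"tz":0,"ax":0,"ay":0,"az":0}]'|sed -n '4p';python3 st.py
```

```text
contact_force: [-0.3, 1.1, -1.2]
t 24.55 tcp [ 0.4266 -0.3711  0.1986] disp xy mm -66.73752871998119 -46.77704855544025
x [ 0.0131  0.0005 -0.9999] jawang -4.13363073230156 q [-0.7836  0.4352  1.5916  0.0107  1.1059 -0.7162]
F [-0.3236  1.0786 -1.1934] along -0.39822848001796235 across 1.0533135503194524 open 0.03970779177703183
TIP z 0.1017 disp x -65.5 y -46.6  pitch 0.013
```

```bash
python3 -m jog '[{"gripper":0,"tx":0,"ty":0,"tz":-0.005,"ax":0.002,"ay":0.002,"az":0.0},{"gripper":0,"tx":0,"ty":0,"tz":0,"ax":0,"ay":0,"az":0}]'|sed -n '4p';python3 st.py|egrep "^t|TIP|^x";python3 -m jog '[{"gripper":0,"tx":0,"ty":0,"tz":-0.002,"ax":0,"ay":0,"az":0.0},{"gripper":0,"tx":0,"ty":0,"tz":0,"ax":0,"ay":0,"az":0}]'|sed -n '4p';python3 st.py
```

```text
contact_force: [0.4, -0.1, -1.7]
t 24.75 tcp [ 0.4267 -0.3712  0.1937] disp xy mm -66.69435540968834 -46.85896629304942
x [ 0.0115  0.0021 -0.9999] jawang -4.1447070586431165 q [-0.7837  0.4424  1.5941  0.0108  1.0985 -0.7163]
TIP z 0.0967 disp x -65.6 y -46.6  pitch 0.011
contact_force: [0.6, 0.1, -0.1]
t 24.95 tcp [ 0.427  -0.3718  0.1931] disp xy mm -66.33521786999576 -47.41360365615708
x [ 0.0131 -0.     -0.9999] jawang -4.140713360174024 q [-0.7839  0.4434  1.5941  0.0104  1.0949 -0.7164]
F [ 0.6225  0.1025 -0.0946] along 0.6138440386664181 across 0.14575859135175984 open 0.03982018031378784
TIP z 0.0961 disp x -65.1 y -47.3  pitch 0.013
```

```bash
python3 - <<'E'
from h import *
import cv2
for z in(-.8,-.4,0,.4): print(z,back("scene",(313,225),z),back("scene",(318,120),z), back("top",(392,292),z),back("top",(440,312),z))
a=cv2.imread("pics/scene0.png")
cv2.imwrite("pics/s_pole.png",cv2.resize(a[60:260,250:400],(600,800),interpolation=2)[:600])
b=cv2.imread("pics/top0.png")
cv2.imwrite("pics/t_pole.png",cv2.resize(b[220:370,360:560],(800,600),interpolation=2))
E
```

```text
-0.8 [ 0.24564581 -0.51644375 -0.8       ] [ 0.13131762 -1.46358882 -0.8       ] [ 0.38401357 -0.49407803 -0.8       ] [ 0.31836939 -0.71364521 -0.8       ]
-0.4 [ 0.30223688 -0.22333287 -0.4       ] [ 0.21276243 -0.96457859 -0.4       ] [ 0.36362469 -0.38824267 -0.4       ] [ 0.31157221 -0.56234822 -0.4       ]
0 [0.35882795 0.069778   0.        ] [ 0.29420724 -0.46556837  0.        ] [ 0.34323581 -0.28240731  0.        ] [ 0.30477503 -0.41105123  0.        ]
0.4 [0.41541902 0.36288888 0.4       ] [0.37565206 0.03344186 0.4       ] [ 0.32284692 -0.17657194  0.4       ] [ 0.29797784 -0.25975424  0.4       ]
```

View pics/s_pole.png

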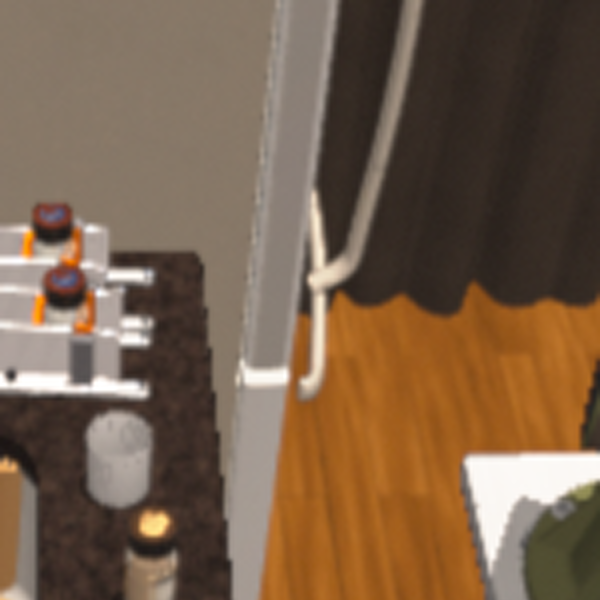

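View pics/t_pole.png

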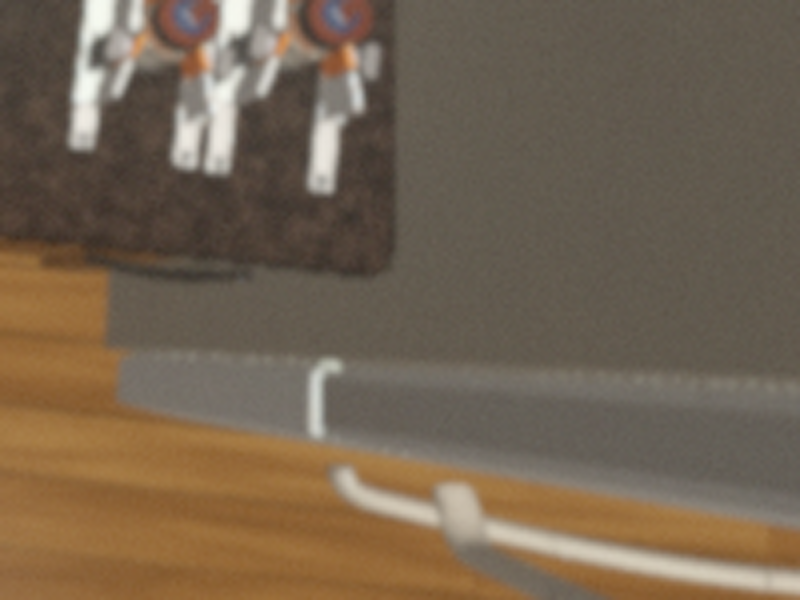

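```bash
python3 -m jog '[{"gripper":0.7,"tx":0,"ty":0,"tz":0,"ax":0,"ay":0,"az":0},{"gripper":0.7,"tx":0,"ty":0,"tz":0,"ax":0,"ay":0,"az":0},{"gripper":0.7,"tx":0,"ty":0,"tz":0,"ax":0,"ay":0,"az":0},{"gripper":0.7,"tx":0,"ty":0,"tz":0.015,"ax":0,"ay":0,"az":0},{"gripper":0.7,"tx":0,"ty":0,"tz":0.03,"ax":0,"ay":-0.01,"az":0}]';python3 -m jog '[{"gripper":0,"tx":-0.02,"ty":0,"tz":0.01,"ax":0,"ay":-0.01,"az":0},{"gripper":0,"tx":-0.03,"ty":0.003,"tz":0,"ax":0,"ay":0,"az":0},{"gripper":0,"tx":-0.008,"ty":0,"tz":0,"ax":0,"ay":0,"az":0},{"gripper":0,"tx":0,"ty":0,"tz":0,"ax":0,"ay":0,"az":0}]'|sed -n '4p'; python3 st.py;  python3 - <<'E'
from cell import eyes
import cv2
a=eyes.camera("scene");b=eyes.camera("top")
cv2.imwrite("pics/p13.png",cv2.hconcat([cv2.resize(a[80:160,220:300],(400,400),interpolation=2),cv2.resize(b[180:260,385:465],(400,400),interpolation=2)]))
E
```

```text
t: 25.45
eef_pos: [0.4263, -0.3709, 0.2355]
tcp_rot: [0.061, 1.552, -0.052]
contact_force: [0.1, -0.0, 0.3]
opening: 0.0657
contact_force: [0.6, 0.7, 0.4]
t 25.85 tcp [ 0.3677 -0.3683  0.2496] disp xy mm -125.72883894358694 -48.11501682650891
x [ 0.0338  0.0001 -0.9994] jawang -4.098275934534516 q [-0.8652  0.2765  1.6801  0.0281  1.1633 -0.8046]
F [0.5644 0.7421 0.405 ] along 0.5111278123768658 across 0.7797906792712106 open 0.03706765706393161
TIP z 0.1527 disp x -122.5 y -47.9  pitch 0.034
```

View pics/p13.png

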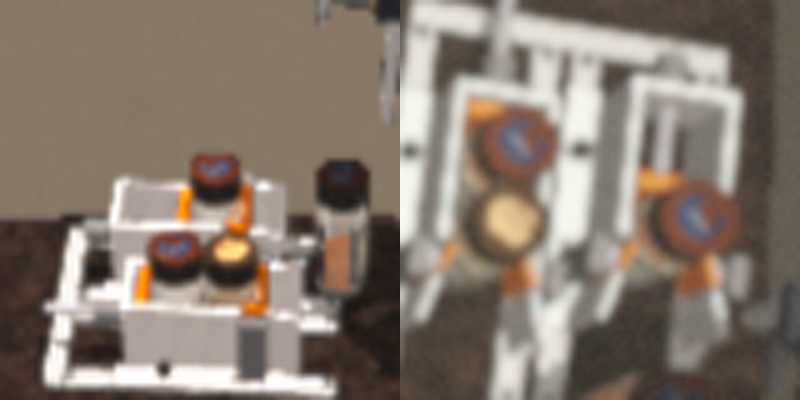

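```bash
python3 - <<'E'
from h import *
q=np.array([.49647,-.3291]); a=-.070; u=np.array([np.cos(a),np.sin(a)]); v=np.array([-u[1],u[0]])
for nm,c,p in(("gold","top",cr((508-400,226),(385,180),5)),("laneR","top",cr((293,217),(385,180),5)),("new","top",cr((277,392),(385,180),5)),("gold","scene",cr((232,248),(220,80),5)),("laneR","scene",cr((216,165),(220,80),5)),("new","scene",cr((342,173),(220,80),5))):
    X=back(c,p,.105); print(nm,c,(X[:2]-q)@u*1e3,(X[:2]-q)@v*1e3)
E
python3 -m jog '[{"gripper":0,"tx":0,"ty":0.0015,"tz":-0.03,"ax":0,"ay":0,"az":0},{"gripper":0,"tx":0,"ty":0,"tz":-0.03,"ax":0,"ay":0,"az":0},{"gripper":0,"tx":0,"ty":0,"tz":-0.03,"ax":0,"ay":0,"az":0},{"gripper":0,"tx":0,"ty":0,"tz":-0.012,"ax":0,"ay":0,"az":0},{"gripper":0,"tx":0,"ty":0,"tz":0,"ax":0,"ay":0,"az":0}]'|sed -n '4p'; python3 st.py
```

```text
gold top 7.619120880330576 47.76026281263467
laneR top 28.457639158587355 -43.05974228324366
new top -60.66579075673025 -43.44699627018333
gold scene 8.994345619206445 43.78436580087352
laneR scene 26.895174629469242 -50.7536335848506
new scene -68.20774514424477 -46.2174279039879
contact_force: [-0.3, -0.2, 0.1]
t 26.45 tcp [ 0.3723 -0.3667  0.1437] disp xy mm -121.22041606182799 -46.20134469445642
x [ 0.0348 -0.0004 -0.9994] jawang -3.9183224732106354 q [-0.8566  0.4237  1.7599  0.0324  0.9352 -0.8072]
F [-0.3485 -0.2189  0.1485] along -0.3323676909645206 across -0.2427011552624495 open 0.0005903791053664246
TIP z 0.0468 disp x -117.8 y -46.0  pitch 0.035
```

```bash
python3 -m jog '[{"gripper":0,"tx":0.01,"ty":-0.0008,"tz":0,"ax":0,"ay":0,"az":0},{"gripper":0,"tx":0.006,"ty":-0.0006,"tz":0,"ax":0,"ay":0,"az":0},{"gripper":0,"tx":0.005,"ty":-0.0004,"tz":0,"ax":0,"ay":0,"az":0},{"gripper":0,"tx":0.005,"ty":-0.0004,"tz":0,"ax":0,"ay":0,"az":0},{"gripper":0,"tx":0.005,"ty":-0.0004,"tz":0,"ax":0,"ay":0,"az":0}]'|sed -n '4p';python3 st.py|egrep -v "^x|^t";python3 -m jog '[{"gripper":0,"tx":0.006,"ty":-0.0004,"tz":0,"ax":0,"ay":0,"az":0},{"gripper":0,"tx":0.006,"ty":-0.0004,"tz":0,"ax":0,"ay":0,"az":0},{"gripper":0,"tx":0.006,"ty":-0.0004,"tz":0,"ax":0,"ay":0,"az":0},{"gripper":0,"tx":0.005,"ty":-0.0004,"tz":0,"ax":0,"ay":0,"az":0}]'|sed -n '4p';python3 st.py; python3 - <<'E'
from cell import eyes
import cv2
a=eyes.camera("scene")
cv2.imwrite("pics/p14.png",cv2.resize(a[80:160,220:300],(600,600),interpolation=2))
E
```

```text
contact_force: [-0.2, 0.5, 1.7]
F [-0.1748  0.5161  1.6652] along -0.21051897211387396 across 0.5026022482345047 open 0.0007449751420675525
TIP z 0.0511 disp x -81.9 y -47.8  pitch 0.039
contact_force: [-3.0, 1.0, 0.9]
t 27.35 tcp [ 0.4325 -0.3724  0.1484] disp xy mm -60.75934301820115 -47.62230348952798
x [ 0.0382 -0.0046 -0.9993] jawang -3.884860611854843 q [-0.7822  0.5053  1.6209  0.0284  0.9852 -0.7297]
F [-2.9834  0.9731  0.8756] along -3.044165467544781 across 0.7620886406082331 open 0.0005427787815720469
TIP z 0.0514 disp x -57.0 y -47.8  pitch 0.038
```

View pics/p14.png

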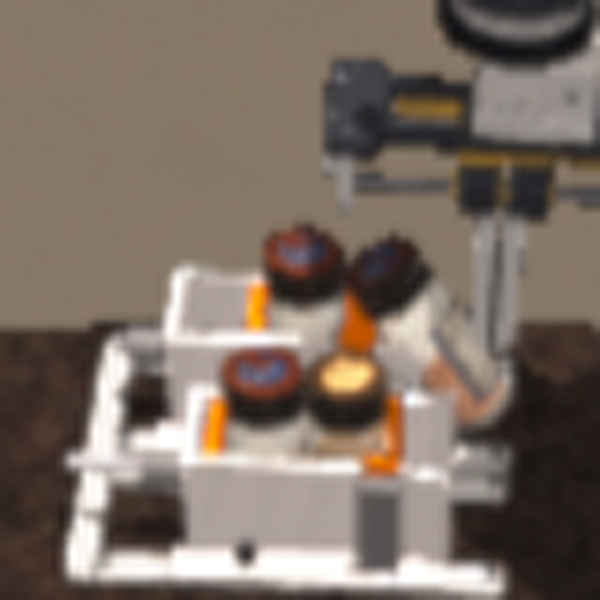

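```bash
python3 -m jog '[{"gripper":0,"tx":-0.010,"ty":0.0007,"tz":-0.001,"ax":0,"ay":-0.1,"az":0},{"gripper":0,"tx":-0.010,"ty":0.0007,"tz":-0.002,"ax":0,"ay":-0.1,"az":0},{"gripper":0,"tx":-0.010,"ty":0.0007,"tz":-0.003,"ax":0,"ay":-0.1,"az":0}]'|sed -n '4p';python3 st.py; python3 - <<'E'
from cell import eyes
import cv2
a=eyes.camera("scene")
cv2.imwrite("pics/p15.png",cv2.resize(a[80:160,220:300],(600,600),interpolation=2))
E
```

```text
contact_force: [-1.4, -0.8, -0.2]
t 27.7 tcp [ 0.4046 -0.3701  0.1424] disp xy mm -88.77181443134839 -47.36760054696991
x [ 0.3402 -0.0075 -0.9403] jawang -3.95026392601849 q [-0.8904  0.4188  1.8016  0.3992  0.732  -1.0978]
F [-1.3674 -0.7603 -0.2052] along -1.3108754244709164 across -0.8541278852125082 open 0.0005092167627632233
TIP z 0.0512 disp x -55.8 y -45.8  pitch 0.347
```

View pics/p15.png

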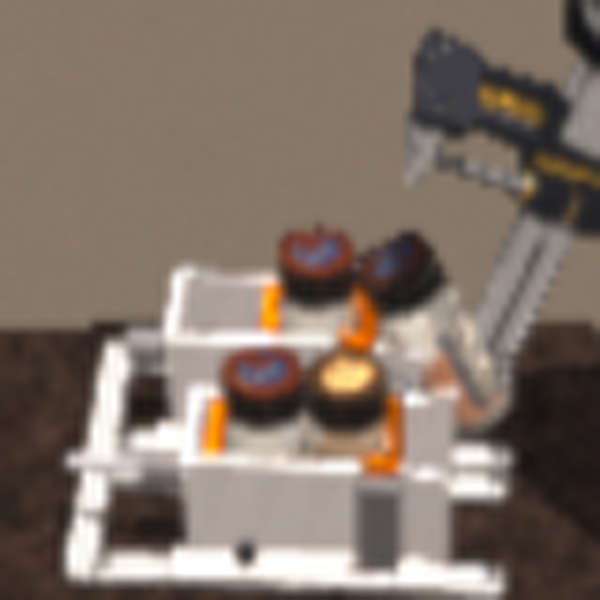

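```bash
python3 -m jog '[{"gripper":0,"tx":-0.005,"ty":0.0002,"tz":-0.007,"ax":0,"ay":0,"az":0},{"gripper":0,"tx":-0.0045,"ty":0.0002,"tz":-0.008,"ax":0,"ay":0,"az":0},{"gripper":0,"tx":-0.0045,"ty":0.0002,"tz":-0.008,"ax":0,"ay":0,"az":0}]'|sed -n '4p';python3 st.py|egrep -v "^x|^t"; python3 - <<'E'
from cell import eyes
import cv2
a=eyes.camera("scene")
cv2.imwrite("pics/p16.png",cv2.resize(a[80:160,220:300],(600,600),interpolation=2))
E
```

```text
contact_force: [0.5, 0.4, 0.0]
F [0.4849 0.3543 0.0299] along 0.458927243608271 across 0.38733862285852977 open 0.0008844069770347884
TIP z 0.0274 disp x -71.7 y -46.7  pitch 0.354
```

View pics/p16.png

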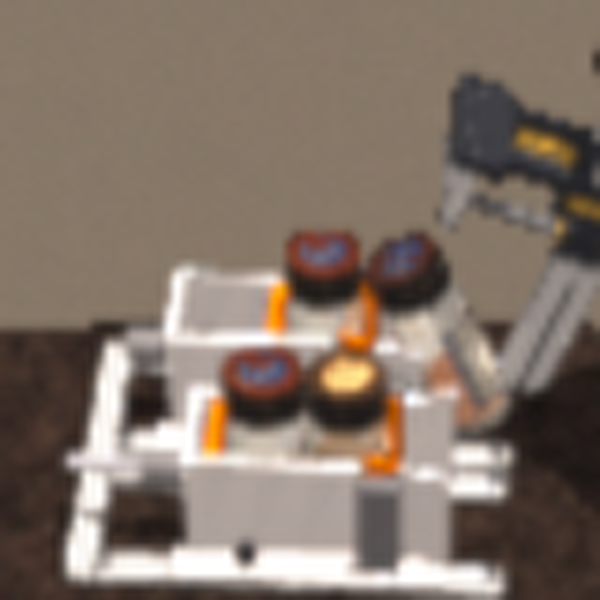

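```bash
python3 -m jog '[{"gripper":0,"tx":-0.003,"ty":0.0002,"tz":-0.01,"ax":0,"ay":0,"az":0},{"gripper":0,"tx":-0.001,"ty":0.0,"tz":-0.006,"ax":0,"ay":0,"az":0},{"gripper":0,"tx":0,"ty":0,"tz":0,"ax":0,"ay":0,"az":0}]'|sed -n '4p';python3 st.py|egrep -v "^x|^t"
```

```text
contact_force: [0.3, 0.4, -0.7]
F [ 0.3206  0.392  -0.7313] along 0.2923943738442553 across 0.41342756967405625 open 0.00046156957440090585
TIP z 0.0079 disp x -76.8 y -46.0  pitch 0.351
```

```bash
python3 -m jog '[{"gripper":0,"tx":0.004,"ty":-0.0003,"tz":0,"ax":0,"ay":0,"az":0},{"gripper":0,"tx":0.004,"ty":-0.0003,"tz":0,"ax":0,"ay":0,"az":0},{"gripper":0,"tx":0.004,"ty":-0.0003,"tz":0,"ax":0,"ay":0,"az":0}]'|sed -n '4p';python3 st.py|egrep -v "^x|^t"; python3 - <<'E'
from cell import eyes
import cv2
a=eyes.camera("scene")
cv2.imwrite("pics/p17.png",cv2.resize(a[80:160,220:300],(600,600),interpolation=2))
E
```

```text
contact_force: [-1.5, 1.2, -1.8]
F [-1.5243  1.2198 -1.8232] along -1.6058479456723294 across 1.110158383953257 open 0.0008370321618166542
TIP z 0.0079 disp x -63.9 y -46.0  pitch 0.350
```

View pics/p17.png

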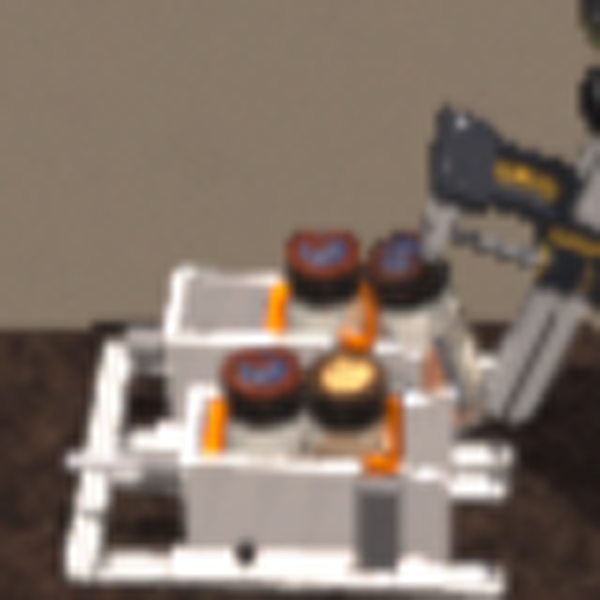

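```bash
python3 -m jog '[{"gripper":0,"tx":0.004,"ty":-0.0003,"tz":0.0003,"ax":0,"ay":0,"az":0},{"gripper":0,"tx":0.003,"ty":-0.0003,"tz":0.0003,"ax":0,"ay":0,"az":0}]'|sed -n '4p';python3 st.py|egrep -v "^x|^t"; python3 - <<'E'
from cell import eyes
import cv2
a=eyes.camera("scene")
cv2.imwrite("pics/p18.png",cv2.resize(a[80:160,220:300],(600,600),interpolation=2))
E
```

```text
contact_force: [-0.5, 0.1, -0.4]
F [-0.5464  0.0982 -0.3731] along -0.5519465311975125 across 0.05970570687137498 open 0.0004928800767512741
TIP z 0.0088 disp x -55.7 y -46.1  pitch 0.351
```

View pics/p18.png

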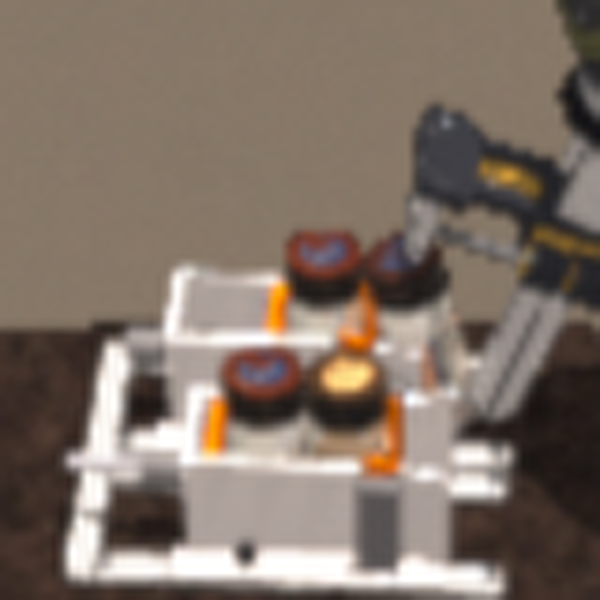

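```bash
python3 -m jog '[{"gripper":0,"tx":0.003,"ty":-0.0003,"tz":0.0003,"ax":0,"ay":0,"az":0},{"gripper":0,"tx":0.003,"ty":-0.0003,"tz":0.0003,"ax":0,"ay":0,"az":0}]'|sed -n '4p';python3 st.py|egrep -v "^x|^t"; python3 - <<'E'
from cell import eyes
import cv2
a=eyes.camera("scene")
cv2.imwrite("pics/p19.png",cv2.resize(a[100:150,240:300],(720,600),interpolation=2))
E
```

```text
contact_force: [-0.9, -0.0, -1.4]
F [-0.8978 -0.028  -1.3695] along -0.8936203164602139 across -0.09069460328575196 open 0.0007186422395274675
TIP z 0.0096 disp x -49.0 y -46.4  pitch 0.351
```

View pics/p19.png

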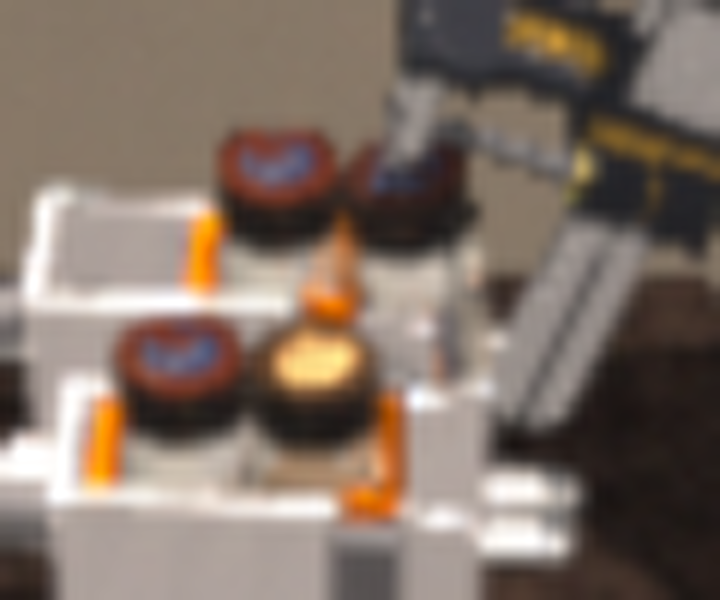

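```bash
python3 -m jog '[{"gripper":0,"tx":0.003,"ty":-0.0002,"tz":0.0002,"ax":0,"ay":0,"az":0},{"gripper":0,"tx":-0.008,"ty":0.0005,"tz":0.002,"ax":0,"ay":0,"az":0},{"gripper":0,"tx":-0.012,"ty":0.001,"tz":0.02,"ax":0,"ay":0,"az":0},{"gripper":0,"tx":0,"ty":0,"tz":0.01,"ax":0,"ay":0.1,"az":0},{"gripper":0,"tx":0.005,"ty":0,"tz":0.004,"ax":0,"ay":0.1,"az":0}]'|sed -n '4p';python3 -m jog '[{"gripper":0,"tx":0.005,"ty":-0.0002,"tz":0.0,"ax":0,"ay":0.1,"az":0},{"gripper":0,"tx":0,"ty":0,"tz":0,"ax":0,"ay":0,"az":0}]'|sed -n '4p';python3 st.py; python3 - <<'E'
from cell import eyes
import cv2
a=eyes.camera("scene")
cv2.imwrite("pics/p20.png",cv2.resize(a[100:150,240:300],(720,600),interpolation=2))
E
```

```text
contact_force: [-0.1, 0.3, -0.4]
contact_force: [-0.3, -1.0, 0.0]
t 29.95 tcp [ 0.4013 -0.3707  0.1396] disp xy mm -92.05046816057332 -48.127748383697536
x [ 0.0417 -0.0089 -0.9991] jawang -4.039907299367749 q [-0.8206  0.4708  1.6999  0.0304  0.9361 -0.7676]
F [-0.3384 -0.999   0.035 ] along -0.2676686251387164 across -1.02018576103532 open 0.000561079676801266
TIP z 0.0426 disp x -88.0 y -48.7  pitch 0.042
```

View pics/p20.png

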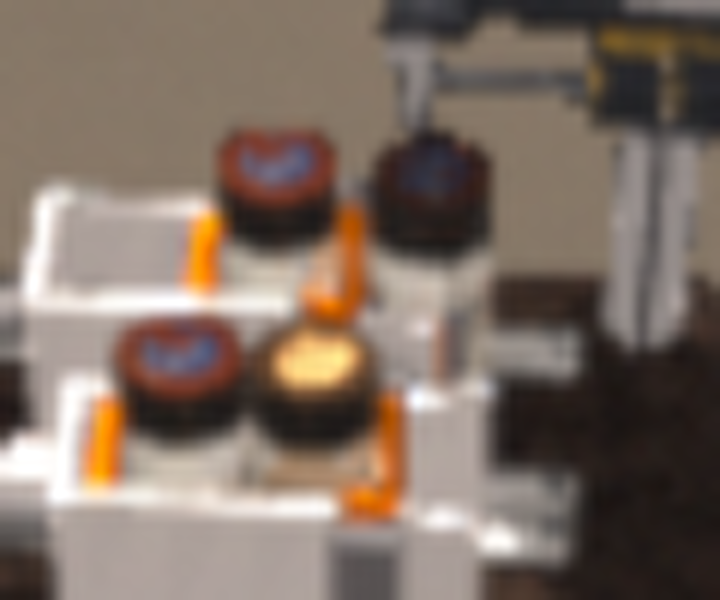

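```bash
python3 -m jog '[{"gripper":0,"tx":0.009,"ty":0.001,"tz":-0.005,"ax":0.005,"ay":0,"az":0},{"gripper":0,"tx":0.009,"ty":0,"tz":-0.006,"ax":0,"ay":0,"az":0},{"gripper":0,"tx":0.006,"ty":0,"tz":-0.002,"ax":0,"ay":0,"az":0},{"gripper":0,"tx":0.003,"ty":0,"tz":0,"ax":0,"ay":0,"az":0}]'|sed -n '4p';python3 st.py
```

```text
contact_force: [-0.5, -0.0, 0.4]
t 30.4 tcp [ 0.4283 -0.3692  0.1241] disp xy mm -65.21058141512903 -44.80069814931012
x [ 0.0503  0.0003 -0.9987] jawang -4.139512410796557 q [-0.7873  0.5299  1.651   0.0448  0.9258 -0.7414]
F [-0.4925 -0.0122  0.3915] along -0.4904731231025201 across -0.046619440373145145 open 0.00031014971939540535
TIP z 0.0272 disp x -60.3 y -44.4  pitch 0.050
```

```bash
python3 -m jog '[{"gripper":0,"tx":0.003,"ty":-0.002,"tz":0.002,"ax":0,"ay":0,"az":0},{"gripper":0,"tx":0.003,"ty":-0.0002,"tz":0.001,"ax":0,"ay":0,"az":0},{"gripper":0,"tx":0.003,"ty":-0.0002,"tz":0.001,"ax":0,"ay":0,"az":0},{"gripper":0,"tx":0.003,"ty":-0.0002,"tz":0.001,"ax":0,"ay":0,"az":0}]'|sed -n '4p';python3 st.py|egrep -v "^x|^t";python3 -m jog '[{"gripper":0,"tx":0.003,"ty":-0.0002,"tz":0.0005,"ax":0,"ay":0,"az":0},{"gripper":0,"tx":0.003,"ty":-0.0002,"tz":0.0005,"ax":0,"ay":0,"az":0}]'|sed -n '4p';python3 st.py|egrep -v "^x|^t"; python3 - <<'E'
from cell import eyes
import cv2
a=eyes.camera("scene")
cv2.imwrite("pics/p21.png",cv2.resize(a[100:150,240:300],(720,600),interpolation=2))
E
```

```text
contact_force: [-3.9, 0.4, 3.0]
F [-3.8566  0.4388  3.0057] along -3.877876696455134 across 0.16800381907634615 open 0.0002903298367233434
TIP z 0.0324 disp x -47.4 y -46.3  pitch 0.050
contact_force: [-2.2, 1.0, -2.5]
F [-2.2071  1.0044 -2.4868] along -2.2719838853505365 across 0.8475378652634243 open 0.00043439857177404766
TIP z 0.0334 disp x -41.4 y -46.2  pitch 0.049
```

View pics/p21.png

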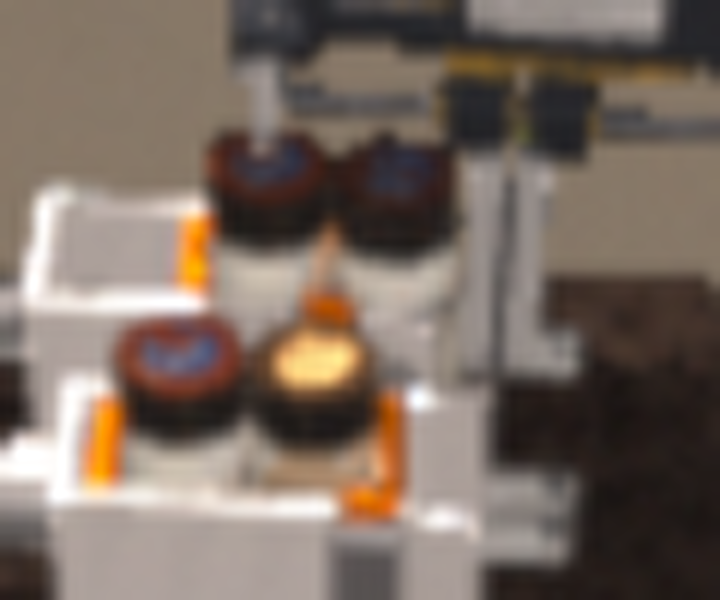

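```bash
python3 -m jog '[{"gripper":0,"tx":-0.006,"ty":0.0004,"tz":0.001,"ax":0,"ay":0,"az":0},{"gripper":0,"tx":-0.008,"ty":0.0004,"tz":0.005,"ax":0,"ay":0,"az":0},{"gripper":0,"tx":0,"ty":0,"tz":0.008,"ax":0,"ay":0,"az":0},{"gripper":0,"tx":0,"ty":0,"tz":0,"ax":0,"ay":0,"az":0}]'|sed -n '4p';python3 st.py|egrep -v "^x|^t"
```

```text
contact_force: [0.2, 0.3, 0.2]
F [0.2114 0.3126 0.1852] along 0.1890036551331487 across 0.32664265810642507 open 0.0005934970030854131
TIP z 0.0492 disp x -55.8 y -46.6  pitch 0.051
```

```bash
python3 -m jog '[{"gripper":0,"tx":0.004,"ty":-0.0002,"tz":0,"ax":0,"ay":0,"az":0},{"gripper":0,"tx":0.003,"ty":-0.0002,"tz":0,"ax":0,"ay":0,"az":0},{"gripper":0,"tx":0.003,"ty":-0.0002,"tz":0.0005,"ax":0,"ay":0,"az":0}]'|sed -n '4p';python3 st.py|egrep -v "^x|^t";python3 -m jog '[{"gripper":0,"tx":0.003,"ty":-0.0002,"tz":0.0006,"ax":0,"ay":0,"az":0},{"gripper":0,"tx":0.003,"ty":-0.0002,"tz":0.0006,"ax":0,"ay":0,"az":0}]'|sed -n '4p';python3 st.py|egrep -v "^x|^t"; python3 - <<'E'
from cell import eyes
import cv2
a=eyes.camera("scene")
cv2.imwrite("pics/p22.png",cv2.resize(a[100:150,240:300],(720,600),interpolation=2))
E
```

```text
contact_force: [-0.2, -0.5, 0.8]
F [-0.1623 -0.5035  0.8299] along -0.12671413611313687 across -0.5136054149927016 open 0.0004375976183077536
TIP z 0.0503 disp x -45.0 y -46.7  pitch 0.052
contact_force: [-1.9, -0.3, -0.6]
F [-1.8607 -0.2789 -0.6075] along -1.8366419968894256 across -0.4083143279194646 open 0.0005670464062813931
TIP z 0.0509 disp x -38.8 y -46.3  pitch 0.050
```

View pics/p22.png

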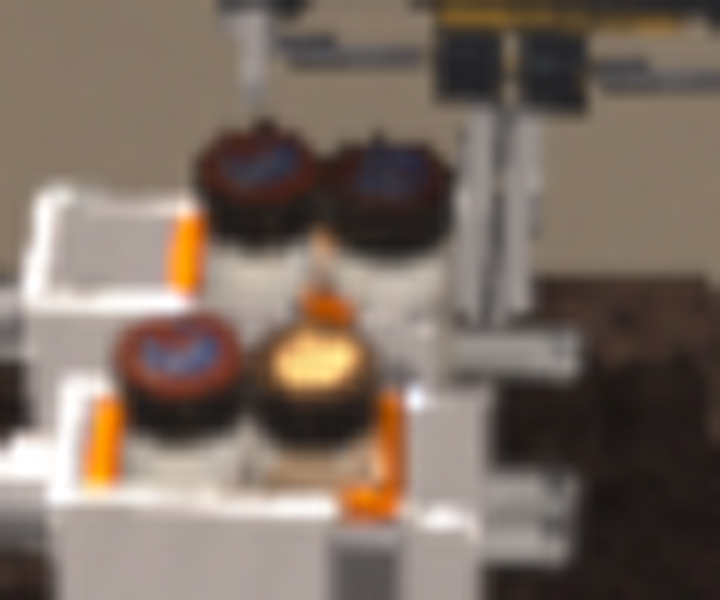

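```bash
python3 -m jog '[{"gripper":0,"tx":0.003,"ty":-0.0002,"tz":0.0005,"ax":0,"ay":0,"az":0},{"gripper":0,"tx":0.002,"ty":-0.0002,"tz":0.0005,"ax":0,"ay":0,"az":0}]'|sed -n '4p';python3 st.py|egrep -v "^x|^t";python3 -m jog '[{"gripper":0,"tx":0.002,"ty":-0.0002,"tz":0.0005,"ax":0,"ay":0,"az":0}]'|sed -n '4p';python3 st.py|egrep -v "^x|^t"
```

```text
contact_force: [-2.3, 0.1, -1.1]
F [-2.2597  0.1037 -1.0861] along -2.261411650449242 across -0.054573656987433695 open 0.00027243609670969654
TIP z 0.0516 disp x -33.4 y -46.2  pitch 0.050
contact_force: [-2.5, 0.7, -1.6]
F [-2.4766  0.72   -1.5737] along -2.5208464452925905 across 0.5450169609020892 open 0.0002558927567726827
TIP z 0.0520 disp x -31.3 y -46.2  pitch 0.049
```

```bash
python3 -m jog '[{"gripper":0,"tx":0.0015,"ty":-0.0002,"tz":0.0005,"ax":0,"ay":0,"az":0}]'|sed -n '4p';python3 st.py|egrep -v "^x|^t";python3 -m jog '[{"gripper":0,"tx":0.0015,"ty":-0.0002,"tz":0.0005,"ax":0,"ay":0,"az":0}]'|sed -n '4p';python3 st.py|egrep -v "^x|^t"
```

```text
contact_force: [-3.8, -1.1, -1.7]
F [-3.814  -1.0658 -1.7448] along -3.7301532429595974 across -1.3299159224654322 open 0.0004738953745483613
TIP z 0.0524 disp x -29.7 y -46.3  pitch 0.049
contact_force: [-2.6, -1.0, -2.0]
F [-2.6436 -1.0498 -2.0261] along -2.563725059251109 across -1.2321213458090727 open 0.000580076445695283
TIP z 0.0528 disp x -28.2 y -46.5  pitch 0.049
```

```bash
python3 -m jog '[{"gripper":0,"tx":0.0015,"ty":-0.0002,"tz":0.0001,"ax":0,"ay":0,"az":0}]'|sed -n '4p';python3 st.py|egrep -v "^x|^t";python3 -m jog '[{"gripper":0,"tx":0.0015,"ty":-0.0002,"tz":0.0002,"ax":0,"ay":0,"az":0}]'|sed -n '4p';python3 st.py|egrep -v "^x|^t"
```

```text
contact_force: [-4.8, -0.5, -1.6]
F [-4.7551 -0.5431 -1.5831] along -4.705481029055667 across -0.8743744328358501 open 0.000328555676211361
TIP z 0.0530 disp x -26.8 y -46.7  pitch 0.048
contact_force: [-5.7, -0.8, -1.7]
F [-5.6795 -0.7985 -1.6954] along -5.609728869142351 across -1.1938111710077308 open 0.0007098558256970676
TIP z 0.0531 disp x -25.4 y -47.0  pitch 0.048
```

```bash
python3 -m jog '[{"gripper":0,"tx":0.0013,"ty":-0.0002,"tz":0.0003,"ax":0,"ay":-0.002,"az":0}]'|sed -n '4p';python3 st.py|egrep -v "^x|^t";python3 -m jog '[{"gripper":0,"tx":0.0013,"ty":-0.0002,"tz":0.0004,"ax":0,"ay":-0.003,"az":0}]'|sed -n '4p';python3 st.py|egrep -v "^x|^t"
```

```text
contact_force: [-8.8, 1.2, -0.5]
F [-8.7621  1.1755 -0.5094] along -8.82287051192154 across 0.5597705817951628 open 9.646562519503827e-05
TIP z 0.0532 disp x -24.4 y -47.0  pitch 0.049
contact_force: [-8.9, 0.1, -0.6]
F [-8.932   0.0674 -0.6165] along -8.914797916871683 across -0.5575358895794545 open 0.00040926111307819466
TIP z 0.0533 disp x -23.4 y -46.9  pitch 0.050
```

```bash
python3 -m jog '[{"gripper":0,"tx":0.0013,"ty":0,"tz":0.0004,"ax":0,"ay":-0.003,"az":0},{"gripper":0,"tx":0.0013,"ty":0,"tz":0.0004,"ax":0,"ay":-0.003,"az":0}]'|sed -n '4p';python3 st.py|egrep -v "^x|^t";python3 -m jog '[{"gripper":0,"tx":0.0013,"ty":-0.0001,"tz":0.0004,"ax":0,"ay":-0.003,"az":0}]'|sed -n '4p';python3 st.py|egrep -v "^x|^t"
```

```text
contact_force: [-9.0, 0.8, -1.0]
F [-9.0493  0.7545 -0.9824] along -9.0798876844516 across 0.11975927073217182 open 0.00020870118107804296
TIP z 0.0533 disp x -21.9 y -46.3  pitch 0.051
contact_force: [-7.6, -1.1, 0.1]
F [-7.6192 -1.1252  0.1257] along -7.521839119539539 across -1.6553036360283986 open 0.00029752708088937616
TIP z 0.0534 disp x -21.1 y -46.1  pitch 0.052
```

```bash
python3 -m jog '[{"gripper":0,"tx":0.0014,"ty":-0.0001,"tz":0.0003,"ax":0,"ay":-0.002,"az":0},{"gripper":0,"tx":0.0014,"ty":-0.0001,"tz":0.0003,"ax":0,"ay":-0.002,"az":0}]'|sed -n '4p';python3 st.py|egrep -v "^x|^t";python3 -m jog '[{"gripper":0,"tx":0.0014,"ty":-0.0001,"tz":0.0003,"ax":0,"ay":-0.002,"az":0}]'|sed -n '4p';python3 st.py|egrep -v "^x|^t"
```

```text
contact_force: [-9.0, 0.6, -0.2]
F [-8.9732  0.6279 -0.1743] along -8.995111737822468 across -0.0012166453183841406 open 0.00025656198441516477
TIP z 0.0534 disp x -19.5 y -45.8  pitch 0.053
contact_force: [-7.2, 0.9, -0.0]
F [-7.1716  0.8682 -0.0232] along -7.214801947695849 across 0.3644360334293362 open 0.0003527721163894608
TIP z 0.0534 disp x -18.5 y -45.7  pitch 0.053
```

```bash
python3 -m jog '[{"gripper":0,"tx":0.0014,"ty":-0.0002,"tz":0.0002,"ax":0,"ay":-0.001,"az":0},{"gripper":0,"tx":0.0014,"ty":-0.0002,"tz":0.0002,"ax":0,"ay":-0.001,"az":0}]'|sed -n '4p';python3 st.py|egrep -v "^x|^t";python3 -m jog '[{"gripper":0,"tx":0.0014,"ty":-0.0002,"tz":0.0001,"ax":0,"ay":-0.001,"az":0}]'|sed -n '4p';python3 st.py|egrep -v "^x|^t"
```

```text
contact_force: [-6.5, 0.3, -1.1]
F [-6.5114  0.3201 -1.0964] along -6.517839582460281 across -0.13612157460235208 open 0.00023817066002524017
TIP z 0.0535 disp x -16.4 y -45.7  pitch 0.052
contact_force: [-6.1, -0.4, 0.2]
F [-6.1041 -0.4318  0.2024] along -6.058973427189533 across -0.8576434465637529 open 0.0005898985280019507
TIP z 0.0535 disp x -15.3 y -45.7  pitch 0.052
```

```bash
python3 -m jog '[{"gripper":0,"tx":0.0014,"ty":-0.0002,"tz":0.0002,"ax":0,"ay":0,"az":0}]'|sed -n '4p';python3 st.py|egrep -v "^x|^t";python3 -m jog '[{"gripper":0,"tx":0.0014,"ty":-0.0002,"tz":0.0001,"ax":0,"ay":0,"az":0}]'|sed -n '4p';python3 st.py|egrep -v "^x|^t"
```

```text
contact_force: [-5.5, 0.8, -0.9]
F [-5.4979  0.8187 -0.908 ] along -5.54165896896545 across 0.4321595387874462 open 0.0005260190107957256
TIP z 0.0536 disp x -14.1 y -45.7  pitch 0.052
contact_force: [-4.3, 0.8, -1.0]
F [-4.2759  0.7535 -1.0175] along -4.318124937939796 across 0.45255131247062086 open 0.0003809398044297343
TIP z 0.0536 disp x -12.9 y -45.7  pitch 0.051
```

```bash
python3 -m jog '[{"gripper":0,"tx":0.0014,"ty":-0.0001,"tz":0,"ax":0,"ay":0,"az":0}]'|sed -n '4p';python3 st.py|egrep -v "^x|^t";python3 -m jog '[{"gripper":0,"tx":0.0014,"ty":-0.0001,"tz":0,"ax":0,"ay":0,"az":0}]'|sed -n '4p';python3 st.py|egrep -v "^x|^t"
```

```text
contact_force: [-3.6, -0.1, -2.4]
F [-3.6265 -0.072  -2.4255] along -3.6125676444397428 across -0.32546524354402173 open 0.0005360549619089524
TIP z 0.0536 disp x -11.3 y -45.7  pitch 0.051
contact_force: [-2.9, -1.0, -0.4]
F [-2.8745 -1.0113 -0.4453] along -2.7966998547070574 across -1.2099063377416446 open -7.807295052063691e-05
TIP z 0.0536 disp x -9.7 y -45.6  pitch 0.051
```

```bash
python3 -m jog '[{"gripper":0,"tx":0.0014,"ty":-0.0001,"tz":0,"ax":0,"ay":0,"az":0}]'|sed -n '4p';python3 st.py|egrep -v "^x|^t"
```

```text
contact_force: [-0.4, 0.4, -1.2]
F [-0.4026  0.4002 -1.189 ] along -0.4296130337664175 across 0.37103082644912483 open 0.0004768518064238448
TIP z 0.0538 disp x -7.8 y -45.7  pitch 0.052
```

```bash
python3 -m jog '[{"gripper":0,"tx":0.0008,"ty":0,"tz":0,"ax":0,"ay":0,"az":0}]'|sed -n '4p';python3 st.py|egrep -v "^x|^t";python3 - <<'E'
from cell import eyes
import cv2
a=eyes.camera("scene")
cv2.imwrite("pics/p23.png",cv2.resize(a[100:150,235:295],(720,600),interpolation=2))
E
```

```text
contact_force: [0.4, -0.4, -0.5]
F [ 0.3517 -0.3518 -0.5227] along 0.3754755758388096 across -0.32629559810508313 open 0.000358482267738728
TIP z 0.0541 disp x -6.3 y -45.7  pitch 0.054
```

View pics/p23.png

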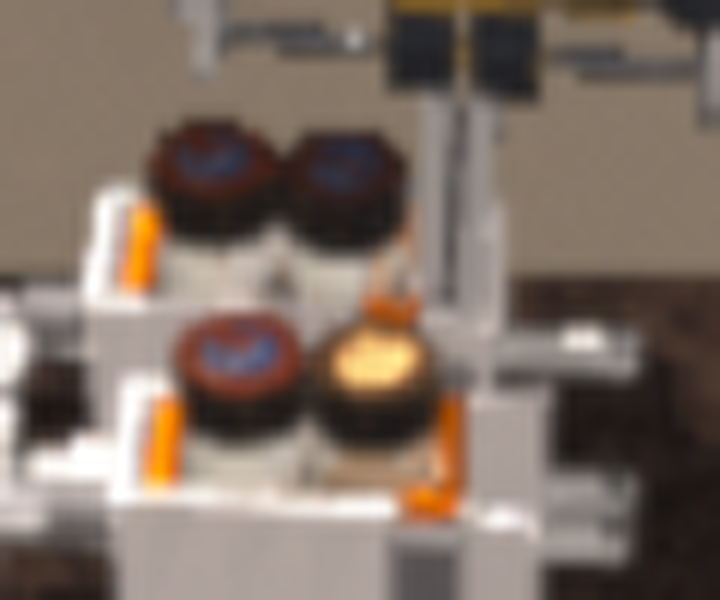

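Seated. Retreat and verify.

```bash
python3 -m jog '[{"gripper":0,"tx":-0.005,"ty":0,"tz":0,"ax":0,"ay":0,"az":0},{"gripper":0,"tx":-0.015,"ty":0.001,"tz":0,"ax":0,"ay":0,"az":0},{"gripper":0,"tx":-0.03,"ty":0.002,"tz":0,"ax":0,"ay":0,"az":0},{"gripper":0,"tx":-0.02,"ty":0.001,"tz":0.03,"ax":0,"ay":0,"az":0},{"gripper":0,"tx":-0.01,"ty":0.02,"tz":0.04,"ax":0,"ay":0,"az":0}]'|sed -n '4p'; python3 -m jog '[{"gripper":0,"tx":0,"ty":0.04,"tz":0.03,"ax":0,"ay":0,"az":0},{"gripper":0,"tx":0,"ty":0.045,"tz":0.02,"ax":0,"ay":0,"az":0},{"gripper":0,"tx":0,"ty":0.045,"tz":0,"ax":0,"ay":0,"az":0},{"gripper":0,"tx":0,"ty":0.045,"tz":0,"ax":0,"ay":0,"az":0},{"gripper":0,"tx":0,"ty":0.03,"tz":0,"ax":0,"ay":0,"az":0}]'|sed -n '4p';python3 -m jog '[{"gripper":0,"tx":0,"ty":0.045,"tz":0,"ax":0,"ay":0,"az":0},{"gripper":0,"tx":0,"ty":0.045,"tz":0,"ax":0,"ay":0,"az":0},{"gripper":0,"tx":0,"ty":0.03,"tz":0,"ax":0,"ay":0,"az":0},{"gripper":0,"tx":0,"ty":0,"tz":0,"ax":0,"ay":0,"az":0}]';python3 - <<'E'
from cell import eyes
import cv2
a=eyes.camera("scene");b=eyes.camera("top")
cv2.imwrite("pics/p24.png",cv2.hconcat([cv2.resize(a[100:160,230:290],(400,400),interpolation=2),cv2.resize(b[175:255,380:460],(400,400),interpolation=2)]))
cv2.imwrite("pics/p25.png",cv2.hconcat([cv2.resize(b,(400,300)),cv2.resize(a,(400,300))]))
E
```

```text
contact_force: [0.8, 0.6, 0.8]
contact_force: [0.4, -0.6, 0.5]
t: 35.85
eef_pos: [0.3926, -0.014, 0.2773]
tcp_rot: [0.069, 1.503, -0.051]
contact_force: [-0.3, -0.6, 0.4]
opening: 0.0002
```

View pics/p24.png

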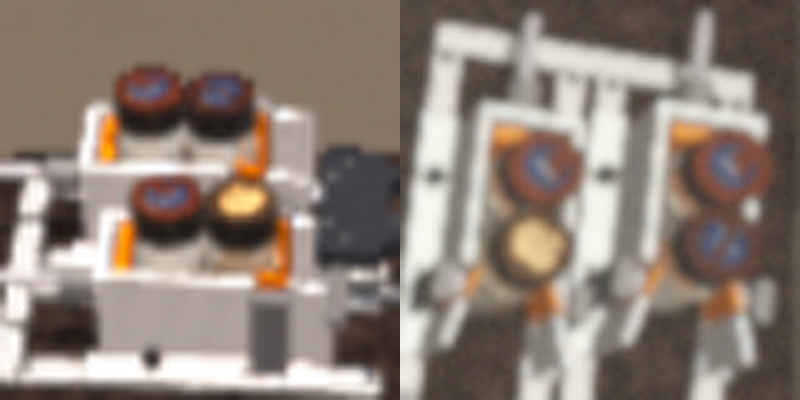

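View pics/p25.png

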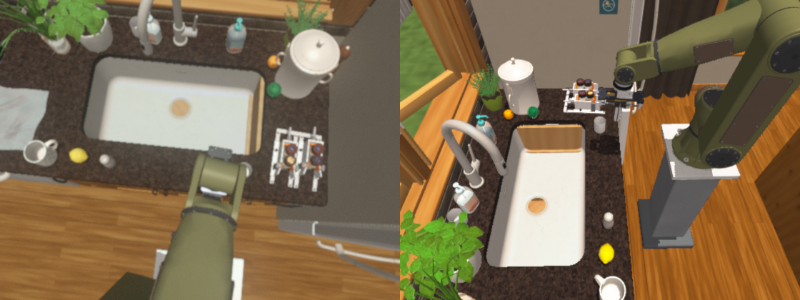

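```bash
python3 - <<'E'
from cell import finish_job
print(finish_job())
E
```

```text
the job is handed in; nothing more can be done
None
```

Both loose jars are in the dispenser, one per lane. The tan-label, gold-capped jar is in the left lane and the other jar is in the right. I handed the job in at about 36 s; it gave no verdict.

**How I did it:** I set each jar down upright at its lane mouth by its cap. I then pushed it in from behind with the closed fingers, in steps of about 1.4 mm. The push force peaked at about 9–10 N and fell to zero as the lips let the jar through. I stopped there and backed off.

**What went wrong on the way:**
- **Left lane:** my first pushes stalled. Friction pressed the jar down onto the worktop, and I read up to about 15 N along the lane, which is under the 20 N limit. A slight upward motion while pushing fixed it.
- **Right lane:** I pushed too high and the jar tipped forward about 35° onto the jar already in the lane. I stood it up again by pushing low at its base, then finished normally.

**Last checks:**
- **Seating:** the final pictures show both jars upright in their lanes, with the orange lips closed behind them.
- **Gripper:** it was clear of everything, with force readings within about 1 N of zero.
- **Bystanders:** the salt shaker and lemon look unmoved. The cup was partly behind the arm in the top view, but the other camera shows it standing in its place.
- **Not measured:** I could not measure the holding force on either jar directly. The positions read from the two cameras differ by a few millimetres, so seating rests on the force dropping to zero and on the pictures.

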